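# Seat the plate in the drilling jig

### The job

The mallet lies across the drilling jig: first pick it up and lay it down on the rubber mat. Then slide the aluminium plate along the jig's deck, without lifting it off, until it drops into its pocket in the board and sits fully home, flat and square; press it down if it does not. Leave the jam jar standing where it is.

Things in the scene. Friction and masses are not known exactly. Their poses are not given: they have to be found in the camera images.
- jig: Drilling jig: plywood board 250 (x) x 460 (y) mm on runners, fixed to the bench. Origin: bench level under the board's centre; x points away from the robot across the board to the fence, y along the fence, z up. The deck (board top) is 40 mm above the bench and reaches from x = -125 mm to the fence. The pocket is sunk in it against the fence near the +y end, y +100 to +214 mm.
- fence (a point): Middle of the working face of the jig's straight wooden fence, at deck height (jig frame x +85, y 0, z +40 mm). The fence runs along the board's whole far side, is 40 mm thick and stands 25 mm above the deck. Axes as the jig's.
- pocket (a point): Centre of the pocket's floor (jig frame x +37, y +157, z +28 mm). The pocket is 12 mm deep, 96 (x) x 114 (y) mm, 4 mm larger than the plate each way, with the corner at -x, +y filled in at 45 degrees over 28 x 28 mm; its far wall is flush with the fence face. Axes as the jig's.
- plate_mid (a point): Loose aluminium plate 92 (its x) x 110 (y) x 20 mm thick, about 0.5 kg, -x, +y corner clipped 30 x 30 mm to suit the pocket; too wide to grip from above. Starts flat on the -y part of the deck, up to 0.5 rad from square. The point is its centre, half-way up. Seated: axes parallel to the jig's, top 8 mm above the deck, this point 10 mm above the pocket floor.
- mallet_grip (a point): Point on the axis of the mallet's handle near its balance point, 23 mm above what it lies on; x along the handle to the head, z up. Mallet about 0.3 kg, lies across the deck, head toward the fence: orange head 46 mm diameter, 85 mm long, across the handle, axis 55 mm ahead of the point; round handle 26 mm diameter; flared butt 46 mm diameter, ending 105 mm behind the point.
- mat: Flat black rubber mat, 230 (x) x 140 (y) x 4 mm thick, fixed on the bench to the left or the right of the jig. Origin: centre of its underside.
- jar: Closed glass jam jar standing on the deck on the robot's side of the pocket, 64 mm diameter, 90 mm tall. Origin: centre of its underside. Not to be disturbed.
- organiser: Black plastic parts organiser with two shut trays, 200 (x) x 170 (y) x 140 mm high, on the bench on the other side from the mat; fixed. Origin: centre of its underside. Its trays and their handles, which stick out 40 mm, are on its own -x side, turned away from the robot.
- clamp_a: Steel G-clamp that holds the fence, over the -y part of it; fixed. Origin: bench level below the axis of its screw, which stands on the fence 22 mm behind its face. The screw with its cross bar (62 mm along y) rises to 150 mm above the bench, the frame (18 mm wide) lies behind it to +x.
- clamp_b: The same kind of G-clamp, over the +y part of the fence. Origin as for the other.
Mind the look-alikes: they are no part of the job. Of the things shaped like the part that bears mallet_grip, the orange one is meant.

How it is judged:
By the outcome, as a careful person would: the job done as asked, in the order asked, and still so for the second after the job is handed in, with the robot touching nothing.
It also fails if it takes over 72 s, if anything falls off the work surface, if the arm or the gripper's body presses on something with over 40 N, if the wrist force passes 120 N, or if a joint passes its speed limit or range.

### The arm

A 6-joint arm with a two-finger parallel gripper is mounted at the origin on the work surface. World frame = base frame: x ahead of the robot, y to its left, z up, the work surface at z = 0. Lengths are in mm, angles in rad, forces in N, time in s.
With the tool pointing down it reaches from about 400 to 925 mm from the base axis. Payload 12.5 kg.
Tool frame: the origin (TCP) lies midway between the tips of the shut fingers; the grasp point (between the pads) lies 19 mm behind it; x points along the fingers, y is the direction in which the jaws open and shut, and the axes are right-handed (so a half turn about x gives the same grasp; the last joint's range is limited). The gripper opens to 95 mm and grips with 3 to 60 N. Pads are 20 mm wide; open, the fingers measure 119 mm over their backs; the gripper's body (75 mm by 180 mm) begins 59 mm behind the grasp point.
Start: joints at [1.022, 0.491, 1.559, -0, 1.092, -0.106], TCP at [267.781, 564.748, 214.661] pointing down, gripper open.
Joint ranges: [-3.1, 3.1], [-0.84, 2.19], [0.05, 2.79], [-1.13, 4.28], [0.06, 2.93], [-2.69, 2.69]. Speed limits (rad/s): [2.22, 2.22, 2.79, 3.14, 3.14, 3.14].

### API

Orientations are given as [roll, pitch, yaw] about the fixed x, y, z axes, in that order (R = Rz(yaw) Ry(pitch) Rx(roll)).
In Python, from cell import sensors, read_camera, get_calibration, order gives the robot as it stands. The module is installed in compiled form; this text tells all that it offers.
- The arm moves only by the tool servo_tool, never from a script. Its argument "steps" is text: rows parted by semicolons, each of 7 numbers parted by spaces: the shift along the tool's x, y, z in mm, then the turn, a rotation vector about the tool's x, y, z in rad, then the finger opening in mm, from 0 to 95.1. A call has exactly 8 rows; each row shifts and turns the pose as measured when the row begins, along the tool's axes as they then stand; what a row does not reach is not made up. A row lasts 1/10 s, in which the tool goes at most 50 mm and 8.59 degrees, less where a joint would pass 70% of its speed; a pose out of reach is approached as far as the arm can. A call is refused whole if a number of a shift passes 50 or a number of a turn 0.15, either way. A call with a gripper value outside its range is refused whole. The fingers move at their own pace and stop on an object; the grip force is fixed at half the most. Time passes only in rows, so rows that do not move let the fingers close, or fill a call up. It gives the time, the measured TCP pose, the force and the opening at its end, in the units of the state.
- sensors.state(): the state, without advancing time (a new reading comes with each control period).
- read_camera(name): name is "scene" or "top"; returns (picture, depth): 400x640x3 uint8, blue, green, red; 400x640 float32, mm along the optical axis (not along the pixel's ray), 0 where there is no reading.
- get_calibration(name): a dict with "mtx" (3x3 intrinsics, pixels), "R" (3x3) and "t" (3): a world point X has camera coordinates R X + t. Camera axes: x right, y down, z forward; pixel columns grow to the right and rows downward; lengths in mm; the calibration is good to about 2 mm. A picture is of the moment at which its call begins. get_calibration takes no time and is no camera call.
- order.job_done(): hands the job in, once; it reports no verdict.
The state is a dict: "t": time; "joints": joint angles; "qvel": joint speeds; "tau": joint torques, N m; "eef_pos": TCP position; "tcp_rot": TCP orientation; "ft_force": force on the tool from outside, world axes, zero at the start; "moment": the same for the moment, N m; "opening": opening from 0.0 (shut) to 1.0 (fully open).
Only numpy, scipy, OpenCV 4.12 (cv2) and the standard library are available. Lean on these libraries where they do the work, as an engineer would, in place of code of your own. Each camera call takes 0.05 s, during which the arm holds its last target.

## Working session

There is one attempt and no reset: what is moved stays moved. The work goes in short steps, Python scripts to look and compute and a tool call to move; the robot and the scene stay as the last step left them, time stands still between calls to the robot, and variables do not carry over. Pictures are saved under pics/ and viewed, and the job is handed in when it is done.

Besides the shell and the picture viewer there is one more tool, called after "Emit:" by a JSON object that holds its "method" and its "body". servo_tool: Moves the arm, as the interface text tells. Its arguments: {"type":"object","properties":{"steps":{"type":"string"}},"required":["steps"]}

```bash
mkdir -p pics; cat > h.py <<'E'
import numpy as np, cv2
from cell import sensors, read_camera, get_calibration, order
E
python3 - <<'E'
from h import *
print(sensors.state())
for n in ("scene","top"):
    im,d=read_camera(n); cv2.imwrite(f"pics/{n}0.png",im); np.savez(f"{n}0.npz",im=im,d=d)
    c=get_calibration(n); print(n,c, "campos", -np.array(c["R"]).T@np.array(c["t"]))
E
```

```text
{'t': 0.0, 'joints': array([ 1.02238406e+00,  4.91543793e-01,  1.55950240e+00,  2.02248142e-05,
        1.09169641e+00, -1.05625219e-01]), 'qvel': array([ 5.66425511e-04, -8.90509967e-05, -4.15903366e-09, -7.19576871e-04,
       -1.76634059e-03, -2.30858954e-03]), 'tau': array([-9.07919621e-04, -6.12640929e+01, -2.58183843e+01,  6.92315586e-02,
        4.81304736e-02, -1.28253923e-04]), 'eef_pos': array([267.63528732, 564.49976035, 214.05331303]), 'tcp_rot': array([-1.6920183 ,  1.56964623, -2.13481468]), 'ft_force': array([-0.2117454 ,  0.116106  , -0.25323944]), 'moment': array([-0.03244525,  0.03089706, -0.03669333]), 'opening': 0.9977948337763505}
scene {'mtx': array([[374.6600248 ,   0.        , 320.78660542],
       [  0.        , 374.6600248 , 199.07971733],
       [  0.        ,   0.        ,   1.        ]]), 'R': array([[-0.52054158,  0.85383411, -0.00193999],
       [ 0.63579544,  0.38609534, -0.66835212],
       [-0.56991282, -0.34913851, -0.74384251]]), 't': array([ 146.81497865, -276.0896215 , 1583.3617378 ])} campos [1154.33796995  534.05382978  993.53151325]
top {'mtx': array([[458.57728398,   0.        , 325.5278588 ],
       [  0.        , 458.57728398, 198.8758961 ],
       [  0.        ,   0.        ,   1.        ]]), 'R': array([[ 0.00558123, -0.99995158,  0.008105  ],
       [-0.99612539, -0.00627088, -0.0877205 ],
       [ 0.08776707, -0.007584  , -0.99611215]]), 't': array([  85.70831679,  477.51982443, 1682.19306126])} campos [ 327.55010154  101.45639439 1716.8465641 ]
```

View pics/scene0.png

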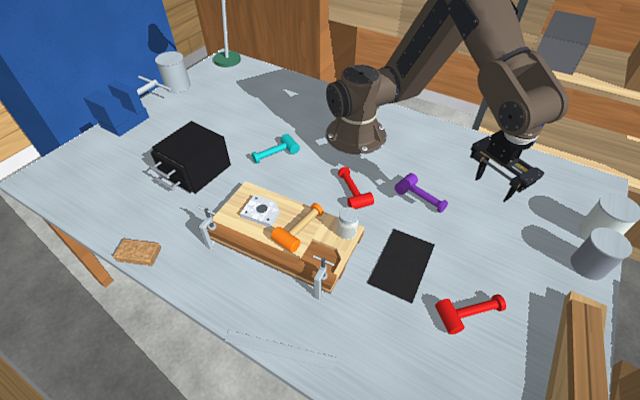

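View pics/top0.png

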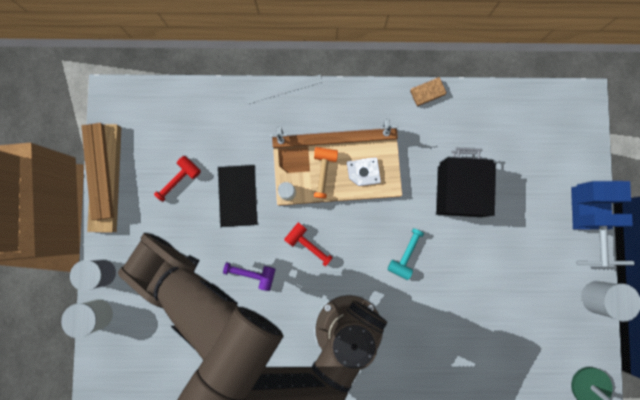

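The scene view shows the jig at about (290,235), with the orange mallet's head at (285,238) and its butt at (318,209). The plate is at (260,208), the jar at (348,222) and the mat at (402,265). In the top view the orange head is at (325,154), the plate at (365,172), the jar at (287,190), the mat at (238,195) and the organiser at (466,187).

Things that could be taken for the mallet (top view pixels): red (178,178), red (308,243), purple (250,275), cyan (407,255), orange (323,172). I choose the orange one, since it lies across the jig. Close crop next.

```bash
python3 - <<'E'
import numpy as np, cv2
t=np.load("top0.npz")["im"]; s=np.load("scene0.npz")["im"]
cv2.imwrite("pics/top0c.png",cv2.resize(t[115:235,210:410],None,fx=4,fy=4,interpolation=cv2.INTER_CUBIC))
cv2.imwrite("pics/scene0c.png",cv2.resize(s[170:310,190:390],None,fx=4,fy=4,interpolation=cv2.INTER_CUBIC))
E
```

```text
(no output)
```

View pics/top0c.png

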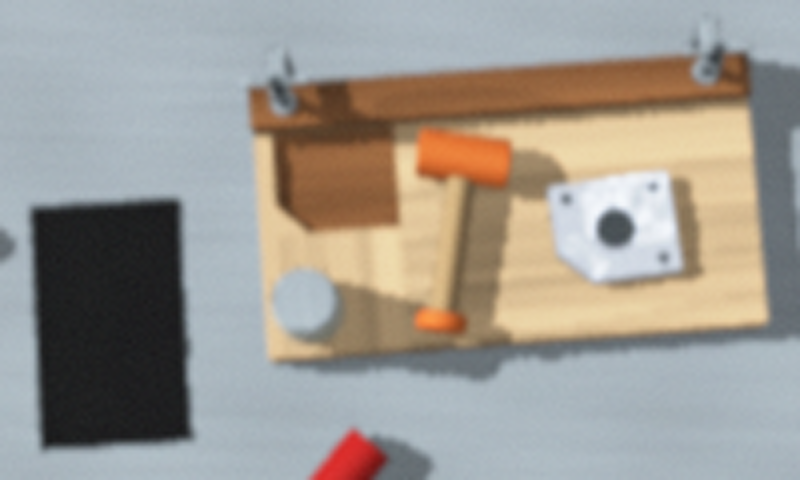

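View pics/scene0c.png

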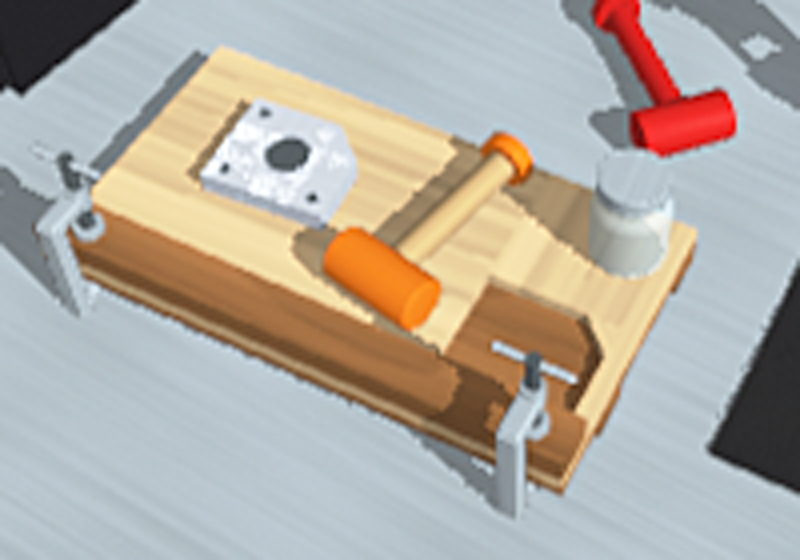

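The crop confirms the choice: the orange mallet lies across the jig, head towards the fence at crop pixel (463,157), butt at (440,320). The plate is at (617,228), with its clipped corner at lower left, i.e. -x,+y.

```bash
cat >> h.py <<'E'
def ray(n,uv,z):
    c=get_calibration(n); R=np.array(c["R"]);t=np.array(c["t"]);K=np.array(c["mtx"])
    uv=np.atleast_2d(np.asarray(uv,float))
    d=(R.T@np.linalg.inv(K)@np.c_[uv,np.ones(len(uv))].T).T
    o=-R.T@t
    s=(z-o[2])/d[:,2]
    return o+d*s[:,None]
def proj(n,P):
    c=get_calibration(n); R=np.array(c["R"]);t=np.array(c["t"]);K=np.array(c["mtx"])
    q=(K@(R@np.atleast_2d(P).T+t[:,None])).T
    return q[:,:2]/q[:,2:]
def full(crop,x0,y0,k=4): return (np.asarray(crop,float)+.5)/k-.5+np.array([x0,y0])
E
python3 - <<'E'
from h import *
T=lambda p,z: ray("top",full(p,210,115),z).round(1)
S=lambda p,z: ray("scene",full(p,190,170),z).round(1)
print("top deck near L,R",T([(272,360),(768,323)],40).tolist())
print("top fence top far L,R, near L,R",T([(250,88),(746,55),(255,131),(750,98)],65).tolist())
print("top pocket cornersdeck: nearR, farR,", T([(398,224),(392,125),(315,230),(283,205)],40).tolist())
print("scene deck near -y corner, near +y corner",S([(222,46),(696,233)],40).tolist())
print("scene pocket near -y corner",S([(490,280)],40).tolist())
print("scene fence far top corners",S([(72,262),(562,480)],65).tolist(), )
for n,z in(("top",60),("scene",60)):
    f=np.load(n+"0.npz"); hsv=cv2.cvtColor(f["im"],cv2.COLOR_BGR2HSV)
    m=((hsv[...,0]>5)&(hsv[...,0]<16)&(hsv[...,1]>215)&(hsv[...,2]>140)).astype(np.uint8)
    k,l,st,c=cv2.connectedComponentsWithStats(m)
    for i in range(1,k):
        if st[i,4]>10: 
            ys,xs=np.where(l==i); 
            print(n,st[i],c[i].round(2),ray(n,c[i],63 if st[i,4]>60 else 63).round(1), cv2.minAreaRect(np.c_[xs,ys].astype(np.float32)), np.median(f["d"][l==i]))
# plate
    m=((hsv[...,1]<25)&(hsv[...,2]>185)).astype(np.uint8)
    k,l,st,c=cv2.connectedComponentsWithStats(m)
    for i in range(1,k):
        if st[i,4]>100: print("white",n,st[i],c[i].round(1))
E
```

```text
top deck near L,R [[453.0, 264.1, 40.0], [490.0, -191.2, 40.0]]
top fence top far L,R, near L,R [[700.4, 285.4, 65.0], [734.5, -168.8, 65.0], [660.5, 280.2, 65.0], [694.4, -172.1, 65.0]]
top pocket cornersdeck: nearR, farR, [[579.6, 149.8, 40.0], [672.1, 156.2, 40.0], [573.5, 226.2, 40.0], [596.5, 256.0, 40.0]]
scene deck near -y corner, near +y corner [[490.5, -189.8, 40.0], [458.4, 268.1, 40.0]]
scene pocket near -y corner [[582.9, 151.9, 40.0]]
scene fence far top corners [[750.2, -121.2, 65.0], [714.1, 293.5, 65.0]]
white top [347 158  33  28 638] [363.6 170.9]
scene [311 204   7   6  22] [314.64 206.  ] [[478.   95.9  63. ]] ((314.0, 206.5), (5.0, 6.0), 90.0) 1206.8918
scene [318 211   5   5  12] [320.   212.67] [[493.1 125.9  63. ]] ((320.11767578125, 213.0294189453125), (3.152963161468506, 4.850712299346924), 14.03624439239502) 1208.6539
scene [272 227  28  25 378] [285.   238.86] [[637.2  88.9  63. ]] ((284.99993896484375, 238.99996948242188), (28.844409942626953, 13.867505073547363), 33.690067291259766) 1124.0813
white scene [415  90  64  39 856] [450.6 107.7]
white scene [  0 145  40  35 618] [ 17.7 160.9]
white scene [240 195  39  30 599] [261.1 209.6]
white scene [342 220  17  19 174] [350.7 229.7]
white scene [611 221  25  15 170] [622.9 227.3]
white scene [ 96 256  39  29 263] [114.5 272.8]
white scene [215 361  22  19 151] [224.7 369.6]
white scene [219 376  21  20 198] [228.5 386.7]
```

```bash
cat >> h.py <<'E'
def cloud(n,d):
    c=get_calibration(n); R=np.array(c["R"]);t=np.array(c["t"]);K=np.array(c["mtx"])
    v,u=np.mgrid[:400,:640]
    P=np.stack([u,v,np.ones_like(u)],-1)@np.linalg.inv(K).T*d[...,None]
    return (P-t)@R
E
python3 - <<'E'
from h import *
J=lambda X,c=(596,48),a=0.078: np.stack([(X[...,0]-c[0])*np.cos(a)+(X[...,1]-c[1])*np.sin(a),-(X[...,0]-c[0])*np.sin(a)+(X[...,1]-c[1])*np.cos(a),X[...,2]],-1)
for n in("top","scene"):
    f=np.load(n+"0.npz"); P=cloud(n,f["d"]); j=J(P)
    print(n)
    # profile of z vs x at y about -20..10 , along bins
    for lo,hi in((-60,-30),(-20,5)) if 0 else ((-200,-150),(-20,10)):
        s=(abs(j[...,0])<170)&(j[...,1]>lo)&(j[...,1]<hi)
        q=j[s]; print(lo,[(b,int(np.median(q[(q[:,0]>=b)&(q[:,0]<b+10),2]))) for b in range(-150,160,10) if ((q[:,0]>=b)&(q[:,0]<b+10)).sum()>2])
    s=(j[...,0]>-20)&(j[...,0]<80)&(abs(j[...,1])<250); q=j[s]
    print("y",[(b,int(np.median(q[(q[:,1]>=b)&(q[:,1]<b+10),2]))) for b in range(-250,250,10) if ((q[:,1]>=b)&(q[:,1]<b+10)).sum()>2])
    s=(P[...,0]>300)&(P[...,0]<900)&(f["d"]>0)&(P[...,2]<8)&(P[...,2]>-12); print("bench z",np.percentile(P[s][:,2],[5,50,95]))
E
```

```text
top
-200 [(-150, -1), (-140, 0), (-130, 1), (-120, 39), (-110, 38), (-100, 37), (-90, 39), (-80, 39), (-70, 39), (-60, 38), (-50, 39), (-40, 39), (-30, 40), (-20, 38), (-10, 38), (0, 39), (10, 40), (20, 39), (30, 38), (40, 39), (50, 38), (60, 39), (70, 39), (80, 42), (90, 63), (100, 76), (110, 69), (120, 67), (130, 107), (140, 50), (150, -1)]
-20 [(-150, 0), (-140, 0), (-130, 2), (-120, 41), (-110, 39), (-100, 37), (-90, 39), (-80, 39), (-70, 40), (-60, 39), (-50, 38), (-40, 38), (-30, 39), (-20, 38), (-10, 37), (0, 38), (10, 39), (20, 44), (30, 41), (40, 43), (50, 69), (60, 39), (70, 38), (80, 41), (90, 63), (100, 64), (110, 66), (120, 63), (140, 0), (150, 0)]
y [(-250, 0), (-240, 0), (-230, 39), (-220, 39), (-210, 38), (-200, 40), (-190, 39), (-180, 39), (-170, 39), (-160, 38), (-150, 42), (-140, 46), (-130, 43), (-120, 43), (-110, 44), (-100, 42), (-90, 43), (-80, 42), (-70, 43), (-60, 42), (-50, 43), (-40, 39), (-30, 39), (-20, 39), (-10, 38), (0, 52), (10, 45), (20, 45), (30, 71), (40, 76), (50, 76), (60, 62), (70, 44), (80, 39), (90, 39), (100, 27), (110, 28), (120, 27), (130, 
[... 681 characters left out ...]
4), (60, 39), (70, 39), (80, 63), (90, 64), (100, 64), (110, 63), (120, 37), (130, 0), (140, -1), (150, -1)]
y [(-240, 37), (-230, 39), (-220, 39), (-210, 38), (-200, 38), (-190, 38), (-180, 38), (-170, 38), (-160, 39), (-150, 41), (-140, 40), (-130, 42), (-120, 41), (-110, 43), (-100, 41), (-90, 40), (-80, 40), (-70, 40), (-60, 40), (-50, 40), (-40, 39), (-30, 38), (-20, 38), (-10, 40), (0, 66), (10, 69), (20, 78), (30, 75), (40, 74), (50, 70), (60, 65), (70, 57), (80, 39), (90, 38), (100, 27), (110, 26), (120, 26), (130, 27), (140, 27), (150, 27), (160, 27), (170, 27), (180, 26), (190, 27), (200, 28), (210, 38), (220, 36), (230, -1), (240, -1)]
bench z [-4.69221543 -1.37700963  2.50648051]
```

```bash
cat > edges.py <<'E'
from h import *
def tojig(X,c,a): 
    X=np.asarray(X); dx,dy=X[...,0]-c[0],X[...,1]-c[1]
    return np.stack([dx*np.cos(a)+dy*np.sin(a),-dx*np.sin(a)+dy*np.cos(a)],-1)
c0,a0=(596,48),0.078
def fit(n,H,name,x,y,z,ax,ylo,thr):
    # sample across the nominal edge line in the image, along world plane z, find crossing of map H through thr
    out=[]
    for s in np.arange(*ylo,3.0):
        o=np.arange(-16,16.1,0.5)
        L=np.array([(x+k,s) if ax=='x' else (s,y+k) for k in o])
        W=np.c_[c0[0]+L[:,0]*np.cos(a0)-L[:,1]*np.sin(a0),c0[1]+L[:,0]*np.sin(a0)+L[:,1]*np.cos(a0),np.full(len(o),z)]
        uv=proj(n,W).astype(np.float32)
        v=cv2.remap(H,uv[:,0].reshape(-1,1),uv[:,1].reshape(-1,1),cv2.INTER_LINEAR).ravel()
        i=np.where((v[:-1]-thr)*(v[1:]-thr)<0)[0]
        if len(i)==1: 
            i=i[0];out.append((s,o[i]+0.5*(thr-v[i])/(v[i+1]-v[i])))
    out=np.array(out)
    if len(out)<8: print(n,name,"few",len(out));return
    for _ in range(3):
        p=np.polyfit(out[:,0],out[:,1],1);r=out[:,1]-np.polyval(p,out[:,0]);out=out[abs(r)<max(1,2*r.std())]
    print(n,name,"N",len(out),"offset mid %.1f slope %.4f rms %.2f"%(np.polyval(p,np.mean(ylo)),p[0],r.std()))
E
cat > e1.py <<'E'
from edges import *
for n in("top","scene"):
    f=np.load(n+"0.npz"); Z=cloud(n,f["d"])[...,2].astype(np.float32)
    im=f["im"].astype(np.float32); S=cv2.cvtColor(f["im"],cv2.COLOR_BGR2HSV)[...,1].astype(np.float32)
    V=im.mean(-1)
    RB=im[...,2]-im[...,0]
    for nm,H,th in(("Z",Z,20),("RB",RB,25)):
        fit(n,H,nm+" near",-125,0,40,'x',(-210,130),th)
        fit(n,H,nm+" -yend",0,-230,40,'y',(-110,60),th)
        if n=="top":
            fit(n,H,nm+" far",125,0,65,'x',(-120,150),th+ (10 if nm=="Z" else 0))
            fit(n,H,nm+" +yend",0,230,40,'y',(-30,60),th)
    for nm,H,th in(("Z",Z,34),("V",V,140)):
        fit(n,H,nm+" pock -y",0,100,40,'y',(0,60),th)
        fit(n,H,nm+" pock -x",-11,0,40,'x',(110,180),th)
        fit(n,H,nm+" pock +y",-11,214,40,'y',(30,60),th)
    if n=="scene": fit(n,Z,"Z fence face top",85,0,65,'x',(-60,0),52); fit(n,V,"V fence face top",85,0,65,'x',(-60,0),130)
E
python3 e1.py
```

```text
top Z near N 105 offset mid 0.9 slope -0.0036 rms 0.44
top Z -yend N 55 offset mid 0.9 slope -0.0013 rms 1.00
top Z far N 90 offset mid 2.4 slope -0.0032 rms 1.02
top Z +yend N 28 offset mid 0.9 slope -0.0046 rms 1.03
top RB near N 103 offset mid -1.8 slope 0.0053 rms 0.39
top RB -yend N 57 offset mid -0.9 slope 0.0010 rms 0.29
top RB far N 87 offset mid -0.1 slope -0.0041 rms 0.27
top RB +yend N 30 offset mid 0.9 slope 0.0023 rms 0.10
top Z pock -y N 11 offset mid -0.0 slope 0.0203 rms 0.64
top Z pock -x N 20 offset mid 1.5 slope 0.0228 rms 1.36
top Z pock +y few 2
top V pock -y N 20 offset mid 2.5 slope 0.0322 rms 0.33
top V pock -x N 24 offset mid 2.5 slope -0.0105 rms 0.37
top V pock +y N 10 offset mid 0.3 slope -0.0049 rms 0.12
scene Z near N 93 offset mid 3.5 slope -0.0021 rms 0.94
scene Z -yend N 50 offset mid 0.0 slope -0.0040 rms 0.78
scene RB near N 90 offset mid 1.1 slope 0.0051 rms 0.55
scene RB -yend N 57 offset mid -1.5 slope 0.0010 rms 0.32
scene Z pock -y N 19 offset mid 1.7 slope -0.0005 rms 0.38
scene Z pock -x N 21 offset mid 5.4 slope 0.0144 rms 0.56
scene Z pock +y few 6
scene V pock -y N 20 offset mid 5.3 slope 0.0113 rms 0.28
scene V pock -x N 20 offset mid 8.1 slope -0.0169 rms 0.46
scene V pock +y few 6
scene Z fence face top N 17 offset mid 2.5 slope -0.0253 rms 0.74
scene V fence face top N 20 offset mid 3.7 slope 0.0006 rms 0.43
```

```bash
cat > plate.py <<'E'
from edges import *
C,A=np.array([597,48.]),0.078
def plate(n,im,z=60,roi=None):
    hsv=cv2.cvtColor(im,cv2.COLOR_BGR2HSV)
    W=cv2.resize(im,None,fx=4,fy=4,interpolation=cv2.INTER_CUBIC).astype(np.float32)
    m=((W[...,2]-W[...,0])<30)&(W.mean(-1)>150)
    # keep to jig deck region
    v,u=np.mgrid[:1600,:2560]; uv=(np.c_[u.ravel(),v.ravel()]+.5)/4-.5
    X=tojig(ray(n,uv,z),C,A).reshape(1600,2560,2)
    m&=(abs(X[...,0]+20)<104)&(abs(X[...,1])<225)
    if roi: m&=(X[...,0]>roi[0])&(X[...,0]<roi[1])&(X[...,1]>roi[2])&(X[...,1]<roi[3])
    m=cv2.morphologyEx(m.astype(np.uint8),cv2.MORPH_OPEN,np.ones((9,9)))
    cs,_=cv2.findContours(m,cv2.RETR_EXTERNAL,cv2.CHAIN_APPROX_NONE)
    c=max(cs,key=cv2.contourArea)[:,0,:]
    P=tojig(ray(n,(c+.5)/4-.5,z),C,A).astype(np.float32)
    h=cv2.convexHull(P)[:,0]
    ap=cv2.approxPolyDP(cv2.convexHull(P),6,True)[:,0]
    r=cv2.minAreaRect(h)
    return ap,r
E
python3 - <<'E'
from plate import *
for n in("top","scene"):
    f=np.load(n+"0.npz"); ap,r=plate(n,f["im"]); print(n,ap.round(1).tolist(),r)
# mallet
for n in("top","scene"):
    f=np.load(n+"0.npz")["im"]; W=cv2.resize(f,None,fx=4,fy=4,interpolation=cv2.INTER_CUBIC)
    h=cv2.cvtColor(W,cv2.COLOR_BGR2HSV)
    m=((h[...,0]>4)&(h[...,0]<14)&(h[...,1]>200)&(h[...,2]>150)).astype(np.uint8)
    m=cv2.morphologyEx(m,cv2.MORPH_OPEN,np.ones((5,5)))
    k,l,st,c=cv2.connectedComponentsWithStats(m)
    for i in range(1,k):
        if st[i,4]>150:
            ys,xs=np.where(l==i); r=cv2.minAreaRect(np.c_[xs,ys].astype(np.float32))
            X=ray(n,(np.array(r[0])+.5)/4-.5,63)[0]; print(n,st[i,4],r,"world",X.round(1),"jig",tojig(X,C,A).round(1))
# jar, mat, organiser, clamps from height map
f=np.load("top0.npz");P=cloud("top",f["d"]); j=tojig(P,C,A)
s=(P[...,2]>115)&(P[...,2]<150)&(j[...,0]<-40)&(j[...,0]>-150)&(abs(j[...,1])<240); q=j[s]; print("jar",len(q),q.mean(0),q.min(0),q.max(0))
for s0 in(-1,1):
  s=(P[...,2]>100)&(P[...,2]<170)&(j[...,0]>60)&(j[...,0]<190)&(j[...,1]*s0>60)&(j[...,1]*s0<240); q=np.c_[j[s],P[s][:,2]]; print("clamp",len(q),q.min(0).round(),q.max(0).round(),q[q[:,0]<120].mean(0).round() if len(q) else 0)
im=f["im"]; 
m=((im.max(-1)<60)).astype(np.uint8)
k,l,st,c=cv2.connectedComponentsWithStats(m)
for i in range(1,k):
    if st[i,4]>800:
        ys,xs=np.where(l==i); r=cv2.minAreaRect(np.c_[xs,ys].astype(np.float32)); print("dark",st[i],[ray("top",p,z)[0].round(0).tolist() for z in (4,) for p in cv2.boxPoints(r)],ray("top",r[0],4).round(1))
E
```

```text
top [[19.0, -144.5], [13.5, -38.5], [-52.099998474121094, -39.900001525878906], [-79.19999694824219, -70.5999984741211], [-72.9000015258789, -150.60000610351562]] ((-30.490135192871094, -94.24569702148438), (97.95913696289062, 116.2734603881836), 3.862804412841797)
scene [[-68.80000305175781, -153.0], [15.699999809265137, -148.89999389648438], [30.200000762939453, -135.8000030517578], [25.5, -41.0], [15.899999618530273, -28.600000381469727], [-36.099998474121094, -32.400001525878906], [-74.4000015258789, -69.19999694824219]] ((-23.98648452758789, -91.29888916015625), (105.33900451660156, 121.36713409423828), 3.706268787384033)
scene 156 ((1253.0941162109375, 823.4405517578125), (12.636972427368164, 15.423076629638672), 84.2894058227539) world [479.   89.9  63. ] jig [-114.3   50.9]
scene 1243 ((1123.71435546875, 970.19140625), (97.54051971435547, 15.449482917785645), 34.79602813720703) world [654.3  84.5  63. ] jig [60.  31.9]
scene 160 ((1174.1749267578125, 949.2453002929688), (29.40799331665039, 6.798345565795898), 34.508522033691406) world [618.3 106.1  63. ] jig [25.8 56.3]
jar 2
[... 245 characters left out ...]
236] [[637.0, -333.0, 4.0], [638.0, -549.0, 4.0], [418.0, -543.0, 4.0], [417.0, -329.0, 4.0]] [[ 526.7 -438.7    4. ]]
dark [ 219  166   38   60 2080] [[596.0, 495.0, 4.0], [604.0, 361.0, 4.0], [383.0, 346.0, 4.0], [376.0, 478.0, 4.0]] [[489.  419.7   4. ]]
dark [ 614  198   26   95 1572] [[489.0, -999.0, 4.0], [489.0, -1094.0, 4.0], [140.0, -1075.0, 4.0], [139.0, -982.0, 4.0]] [[  312.5 -1037.2     4. ]]
dark [ 145  234  242  166 8702] [[-124.0, 881.0, 4.0], [348.0, 757.0, 4.0], [80.0, -153.0, 4.0], [-381.0, -7.0, 4.0]] [[-22.9 368.2   4. ]]
dark [ 620  314   20   63 1019] [[59.0, -1000.0, 4.0], [59.0, -1070.0, 4.0], [-163.0, -1058.0, 4.0], [-163.0, -989.0, 4.0]] [[  -52.4 -1029.1     4. ]]
```

```bash
python3 - <<'E'
from plate import *
for n in("top","scene"):
    f=np.load(n+"0.npz")["im"]; W=cv2.resize(f,None,fx=4,fy=4,interpolation=cv2.INTER_CUBIC)
    h=cv2.cvtColor(W,cv2.COLOR_BGR2HSV)
    m=((h[...,0]>3)&(h[...,0]<16)&(h[...,1]>175)&(h[...,2]>120)).astype(np.uint8)
    m=cv2.morphologyEx(m,cv2.MORPH_OPEN,np.ones((7,7)))
    k,l,st,c=cv2.connectedComponentsWithStats(m)
    for i in range(1,k):
        if st[i,4]>300:
            ys,xs=np.where(l==i); r=cv2.minAreaRect(np.c_[xs,ys].astype(np.float32))
            X=ray(n,(np.array(r[0])+.5)/4-.5,63)[0]; print(n,st[i,4],r,"world",X.round(1),"jig",tojig(X,C,A).round(1))
T=lambda p,z: ray("top",full(p,210,115),z).round(1)
print(T([(463,157),(440,320),(460,180),(443,310)],63))
S=lambda p,z: ray("scene",full(p,190,170),z).round(1)
print("scene handle ends mid",S([(400,240),(497,160)],63))
E
```

```text
top 3571 ((1303.2757568359375, 617.7540893554688), (89.3665542602539, 43.92945861816406), 8.972626686096191) world [637.6  90.1  63. ] jig [43.7 38.8]
top 618 ((1280.5, 781.5), (15.0, 43.0), 90.0) world [487.2 109.9  63. ] jig [-104.6   70.2]
scene 331 ((1257.5, 823.5), (17.0, 23.0), 90.0) world [477.2  93.   63. ] jig [-115.9   54.2]
scene 6510 ((1141.0703125, 956.630615234375), (121.09236907958984, 59.41840744018555), 35.0958137512207) world [637.2  88.5  63. ] jig [43.2 37.2]
[[638.2  90.3  63. ]
 [488.6 110.3  63. ]
 [617.   93.   63. ]
 [497.7 107.7  63. ]]
scene handle ends mid [[600.8  80.9  63. ]
 [492.5 102.1  63. ]]
```

```bash
python3 - <<'E'
from plate import *
for n in("top","scene"):
    f=np.load(n+"0.npz"); P=cloud(n,f["d"])
    for x in range(500,620,20):
        s=(abs(P[...,0]-x)<10)&(P[...,1]>50)&(P[...,1]<160)&(P[...,2]>55)&(P[...,2]<95)
        q=P[s]; print(n,x,len(q),q[:,1].mean().round(1),q[:,1].min().round(1),q[:,1].max().round(1),np.percentile(q[:,2],90).round(1))
for n,(x0,y0) in(("scene",(245,190)),("top",(300,140))):
    im=np.load(n+"0.npz")["im"][y0:y0+70,x0:x0+90]; cv2.imwrite(f"pics/{n}m.png",cv2.resize(im,None,fx=8,fy=8,interpolation=cv2.INTER_CUBIC))
E
```

```text
top 500 46 109.1 90.9 130.7 84.2
top 520 40 104.6 91.1 116.5 77.0
top 540 39 102.6 91.1 116.5 78.6
top 560 42 99.4 87.6 113.1 79.8
top 580 39 97.8 84.1 109.6 79.2
top 600 38 95.4 84.2 106.1 78.6
scene 500 87 112.2 87.1 130.9 82.8
scene 520 43 108.2 94.2 118.1 75.0
scene 540 52 106.3 90.6 117.6 74.9
scene 560 41 103.2 90.1 113.3 75.7
scene 580 50 101.1 85.2 111.8 75.1
scene 600 49 98.3 84.1 107.9 75.5
```

View pics/scenem.png

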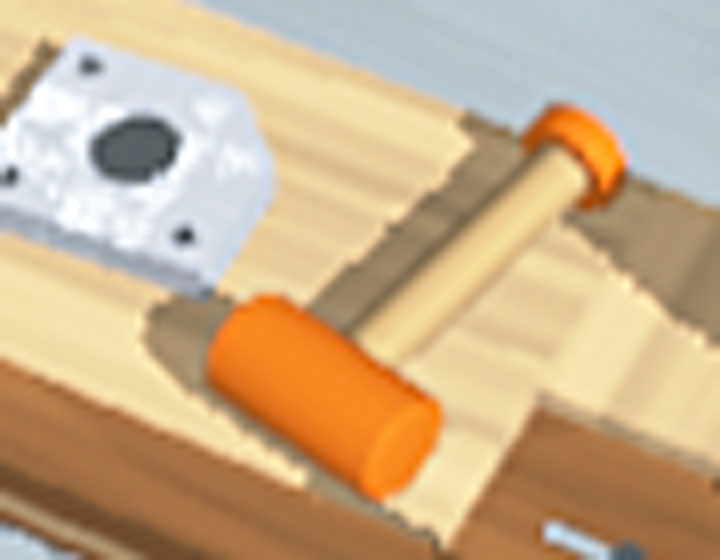

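The crop shows the orange head at (325,395) and the butt at (580,150), with the handle resting clear between them. I'll grip at world (583,97), handle angle -0.133.

```bash
cat > go.py <<'E'
from h import *
from scipy.spatial.transform import Rotation as Ro
import sys
def Rt(): return Ro.from_euler("xyz",sensors.state()["tcp_rot"]).as_matrix()
def down(phi): # jaw (tool y) at world angle phi, tool x down
    x=np.array([0,0,-1.]);y=np.array([np.cos(phi),np.sin(phi),0]);return np.c_[x,y,np.cross(x,y)]
def delta(p,phi):
    s=sensors.state();R=Rt()
    dp=R.T@(np.array(p)-s["eef_pos"]); w=Ro.from_matrix(R.T@down(phi)).as_rotvec()
    return dp,w
if __name__=="__main__":
    s=sensors.state();R=Rt()
    print("t",round(s["t"],2),"pos",s["eef_pos"].round(1),"jaw ang %.3f"%np.arctan2(R[1,1],R[0,1]),"down",R[:,0].round(3),"F",s["ft_force"].round(1),"op",round(s["opening"]*95.1,1),"q6 %.2f"%s["joints"][5],"qd",abs(s["qvel"]).max().round(3))
    a=[float(v) for v in sys.argv[1:]]
    if len(a)==4:
        dp,w=delta(a[:3],a[3]); print("tool shift",dp.round(1),"turn",w.round(3))
E
python3 go.py 583 97 120 1.438; python3 go.py 583 97 120 -1.704
python3 - <<'E'
from go import *
print(Rt().round(3))
E
```

```text
t 0.1 pos [267.6 564.6 214.1] jaw ang 1.128 down [-0.    -0.001 -1.   ] F [-0.1 -0.8 -0.6] op 95.4 q6 -0.11 qd 0.002
tool shift [  94.4 -287.3  485.3] turn [-0.31  -0.     0.001]
t 0.1 pos [267.6 564.6 214.1] jaw ang 1.128 down [-0.    -0.001 -1.   ] F [-0.1 -0.8 -0.6] op 95.4 q6 -0.11 qd 0.002
tool shift [  94.4 -287.3  485.3] turn [2.832e+00 1.000e-03 0.000e+00]
[[-0.     0.428  0.904]
 [-0.001  0.904 -0.428]
 [-1.    -0.001 -0.   ]]
```

Emit:
{"method": "servo_tool", "body": {"steps": "0 -24 41 0 0 0 95; 0 -24 41 0 0 0 95; 0 -24 41 0 0 0 95; 0 -24 41 0 0 0 95; 0 -24 41 0 0 0 95; 0 -24 41 0 0 0 95; 0 -24 41 0 0 0 95; 0 -24 41 0 0 0 95"}}

```text
t: 0.9
eef_pos: [485.5, 243.4, 211.6]
tcp_rot: [-2.091, 1.567, -2.525]
ft_force: [0.5, 1.1, 0.2]
opening: 1.001
```

```bash
python3 go.py 583 97 120 1.438
```

```text
t 0.9 pos [485.5 243.4 211.6] jaw ang 1.137 down [-0.003 -0.002 -1.   ] F [0.5 1.1 0.2] op 95.2 q6 -0.79 qd 0.898
tool shift [ 91.6 -91.6 150.2] turn [-0.301 -0.003  0.003]
```

Emit:
{"method": "servo_tool", "body": {"steps": "0 -24 40 0 0 0 95; 0 -24 40 0 0 0 95; 0 -24 40 0 0 0 95; 0 -19 30 0 0 0 95; 20 0 0 -0.1 0 0 95; 30 0 0 -0.1 0 0 95; 30 0 0 -0.1 0 0 95; 0 0 0 0 0 0 95"}}

```text
t: 1.7
eef_pos: [589.2, 83.4, 127.8]
tcp_rot: [-2.344, 1.566, -2.475]
ft_force: [-0.9, -0.0, 0.5]
opening: 1.0
```

```bash
python3 go.py 583 97 46 1.438
```

```text
t 1.7 pos [589.2  83.4 127.8] jaw ang 1.439 down [-0.004 -0.003 -1.   ] F [-0.9 -0.   0.5] op 95.1 q6 -1.41 qd 0.075
tool shift [81.8 12.9 -7.6] turn [ 0.001 -0.003  0.003]
```

Emit:
{"method": "servo_tool", "body": {"steps": "20 13 -8 0 0 0 95; 25 0 0 0 0 0 95; 20 0 0 0 0 0 95; 10 0 0 0 0 0 95; 5 0 0 0 0 0 95; 0 0 0 0 0 0 70; 0 0 0 0 0 0 60; 0 0 0 0 0 0 60"}}

```text
t: 2.5
eef_pos: [586.3, 98.4, 52.9]
tcp_rot: [-0.464, 1.566, -0.611]
ft_force: [0.5, 0.7, 0.1]
opening: 0.804
```

```bash
python3 go.py 583 97 46 1.438; python3 - <<'E'
from h import *
im,d=read_camera("scene"); cv2.imwrite("pics/s1.png",cv2.resize(im[140:290,190:390],None,fx=4,fy=4,interpolation=cv2.INTER_CUBIC))
E
```

```text
t 2.5 pos [586.3  98.4  52.9] jaw ang 1.424 down [ 0.004 -0.003 -1.   ] F [0.5 0.7 0.1] op 76.4 q6 -1.36 qd 0.011
tool shift [ 6.9 -1.8 -3.1] turn [-0.014  0.004  0.002]
```

View pics/s1.png

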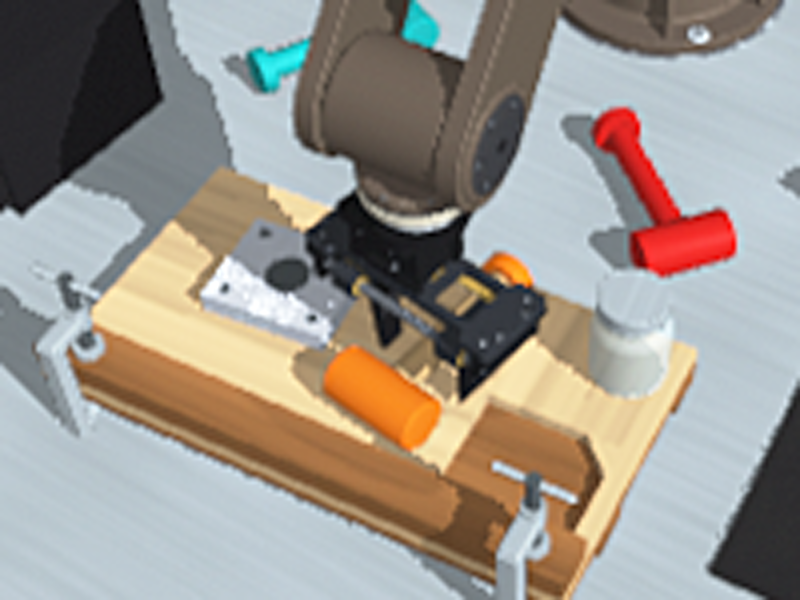

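The gripper straddles the handle just behind the head, with fingers near (390,320) and (470,380) in the crop, clear of the plate and the jar. Next I lower the last 6 mm and close.

Emit:
{"method": "servo_tool", "body": {"steps": "4 -2 -3 -0.014 0 0 60; 3 0 0 0 0 0 20; 0 0 0 0 0 0 5; 0 0 0 0 0 0 5; 0 0 0 0 0 0 5; 0 0 0 0 0 0 5; 0 0 0 0 0 0 5; 0 0 0 0 0 0 5"}}

```text
t: 3.35
eef_pos: [583.1, 96.5, 46.4]
tcp_rot: [-0.336, 1.565, -0.469]
ft_force: [0.1, 0.2, -0.1]
opening: 0.265
```

```bash
python3 go.py 583 97 200 1.438
```

```text
t 3.35 pos [583.1  96.5  46.4] jaw ang 1.439 down [ 0.005 -0.003 -1.   ] F [ 0.1  0.2 -0.1] op 25.2 q6 -1.38 qd 0.001
tool shift [-153.6    0.2    0.7] turn [0.001 0.005 0.002]
```

Emit:
{"method": "servo_tool", "body": {"steps": "-10 0 0 0 0 0 5; -25 0 0 0 0 0 5; -35 0 0 0 0 0 5; -35 0 0 0 0 0 5; -30 0 0 0 0 0 5; -15 0 0 0 0 0 5; 0 0 0 0 0 0 5; 0 0 0 0 0 0 5"}}

```text
t: 4.15
eef_pos: [580.6, 97.0, 204.1]
tcp_rot: [-0.912, 1.568, -1.044]
ft_force: [-0.0, 0.1, -3.2]
opening: 0.27
```

```bash
python3 go.py 503 421 195 1.639; python3 - <<'E'
from h import *
im,d=read_camera("scene"); cv2.imwrite("pics/s2.png",cv2.resize(im[100:290,190:430],None,fx=3,fy=3,interpolation=cv2.INTER_CUBIC))
E
```

```text
t 4.15 pos [580.6  97.  204.1] jaw ang 1.439 down [ 0.002 -0.003 -1.   ] F [-0.   0.1 -3.2] op 25.7 q6 -1.38 qd 0.014
tool shift [   8.1  311.  -119.6] turn [-0.2    0.002  0.003]
```

View pics/s2.png

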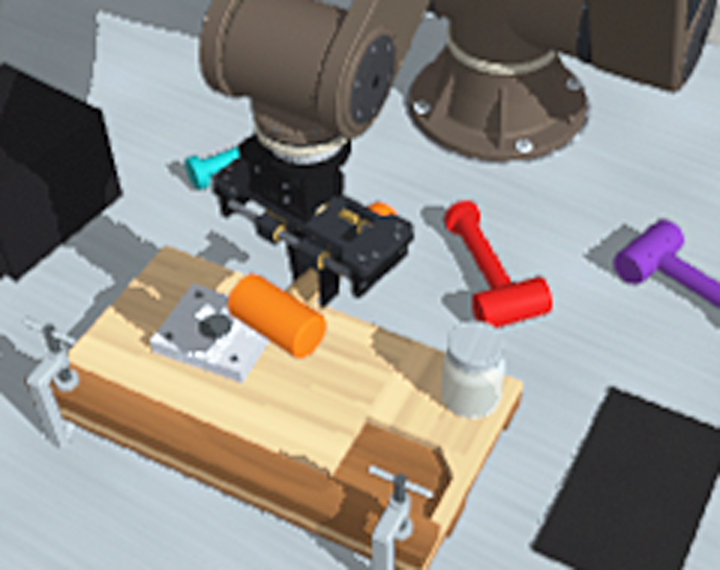

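The mallet hangs level in the grip with its head at (277,315), well above the deck. The jar at (473,365) is untouched. Now across to the mat.

Emit:
{"method": "servo_tool", "body": {"steps": "0 20 -8 0 0 0 5; 0 35 -13 0 0 0 5; 0 45 -17 0 0 0 5; 0 45 -17 0 0 0 5; 0 45 -17 0 0 0 5; 0 45 -17 0 0 0 5; 0 40 -16 0 0 0 5; 0 25 -10 0 0 0 5"}}

```text
t: 5.0
eef_pos: [502.1, 416.2, 191.2]
tcp_rot: [-2.423, 1.554, -2.563]
ft_force: [0.3, -0.1, -2.2]
opening: 0.265
```

```bash
python3 go.py 503 421 90 1.639
```

```text
t 5.0 pos [502.1 416.2 191.2] jaw ang 1.431 down [-0.014 -0.009 -1.   ] F [ 0.3 -0.1 -2.2] op 25.2 q6 -0.84 qd 0.4
tool shift [101.1   6.    1.5] turn [-0.208 -0.014  0.01 ]
```

Emit:
{"method": "servo_tool", "body": {"steps": "15 0 0 -0.05 0 0 5; 25 0 0 -0.05 0 0 5; 25 0 0 -0.05 0 0 5; 20 0 0 -0.05 0 0 5; 10 0 0 0 0 0 5; 0 0 0 0 0 0 5; 0 0 0 0 0 0 5; 0 0 0 0 0 0 5"}}

```text
t: 5.8
eef_pos: [495.5, 418.8, 84.4]
tcp_rot: [-2.642, 1.542, -2.571]
ft_force: [0.5, -0.4, -2.4]
opening: 0.265
```

```bash
python3 go.py 503 421 30 1.639; python3 - <<'E'
from h import *
im,d=read_camera("scene"); cv2.imwrite("pics/s3.png",cv2.resize(im[140:340,300:540],None,fx=3,fy=3,interpolation=cv2.INTER_CUBIC))
im,d=read_camera("top"); cv2.imwrite("pics/t3.png",cv2.resize(im[115:265,180:380],None,fx=4,fy=4,interpolation=cv2.INTER_CUBIC))
E
```

```text
t 5.8 pos [495.5 418.8  84.4] jaw ang 1.642 down [-0.024 -0.016 -1.   ] F [ 0.5 -0.4 -2.4] op 25.2 q6 -1.04 qd 0.009
tool shift [54.2  2.4  9. ] turn [ 0.002 -0.025  0.014]
```

View pics/s3.png

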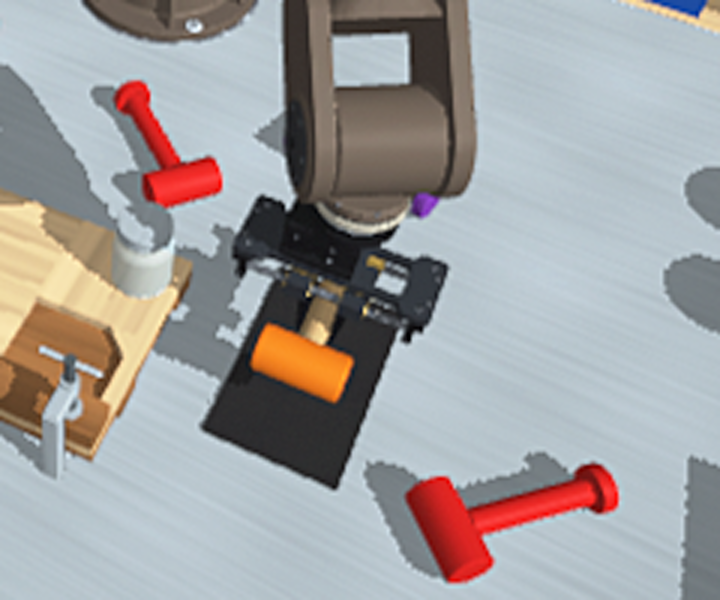

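View pics/t3.png

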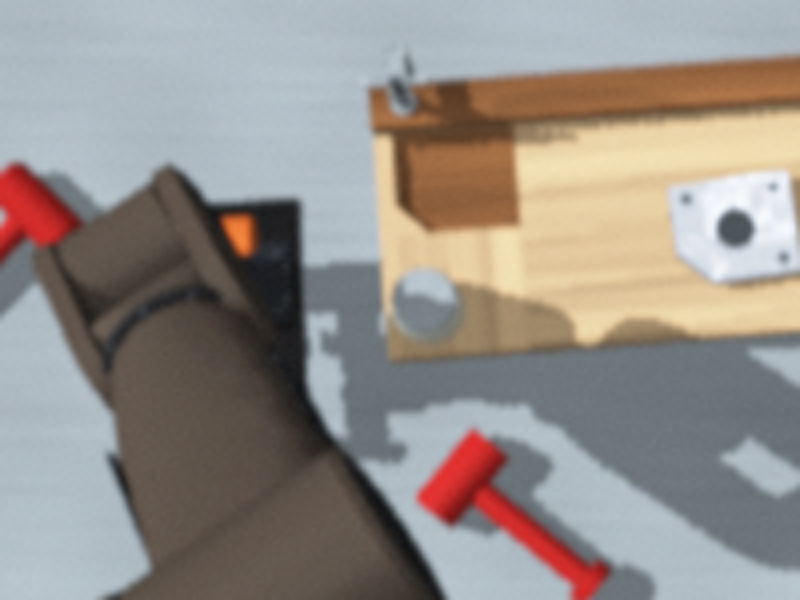

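The mallet hovers over the mat, head at (302,362) in the scene crop. The mat reaches well beyond it on all sides. I'll level the tool and lower.

Emit:
{"method": "servo_tool", "body": {"steps": "20 2 9 0 -0.025 0.014 5; 20 0 0 0 0 0 5; 15 0 0 0 0 0 5; 5 0 0 0 0 0 5; 0 0 0 0 0 0 5; 0 0 0 0 0 0 5; 0 0 0 0 0 0 5; 0 0 0 0 0 0 5"}}

```text
t: 6.7
eef_pos: [507.1, 423.3, 28.8]
tcp_rot: [0.555, 1.559, 0.624]
ft_force: [-0.5, 0.9, -1.8]
opening: 0.268
```

```bash
python3 go.py 503 421 10.5 1.639
```

```text
t 6.7 pos [507.1 423.3  28.8] jaw ang 1.641 down [ 0.009  0.007 -1.   ] F [-0.5  0.9 -1.8] op 25.5 q6 -1.05 qd 0.006
tool shift [18.2 -2.1 -4.4] turn [ 0.002  0.01  -0.006]
```

Emit:
{"method": "servo_tool", "body": {"steps": "8 -2 -4 0 0.01 -0.006 5; 6 0 0 0 0 0 5; 3 0 0 0 0 0 5; 2 0 0 0 0 0 5; 1 0 0 0 0 0 5; 0 0 0 0 0 0 5; 0 0 0 0 0 0 5; 0 0 0 0 0 0 5"}}

```text
t: 7.5
eef_pos: [503.3, 421.2, 10.4]
tcp_rot: [0.57, 1.57, 0.64]
ft_force: [-0.4, -0.0, -0.6]
opening: 0.265
```

```bash
python3 go.py 503 421 10.5 1.639
```

```text
t 7.5 pos [503.3 421.2  10.4] jaw ang 1.641 down [ 0.001  0.001 -1.   ] F [-0.4 -0.  -0.6] op 25.2 q6 -1.04 qd 0.002
tool shift [-0.1 -0.2 -0.3] turn [ 0.002  0.001 -0.001]
```

Emit:
{"method": "servo_tool", "body": {"steps": "0 0 0 0 0 0 40; 0 0 0 0 0 0 60; 0 0 0 0 0 0 60; -10 0 0 0 0 0 60; -30 0 0 0 0 0 60; -45 0 0 0 0 0 60; -45 0 0 0 0 0 60; -45 0 0 0 0 0 60"}}

```text
t: 8.3
eef_pos: [501.6, 419.8, 187.2]
tcp_rot: [-2.621, 1.562, -2.551]
ft_force: [1.2, 0.0, 0.4]
opening: 0.631
```

```bash
python3 go.py 503 421 10.5 1.639; python3 - <<'E'
from h import *
im,d=read_camera("scene"); cv2.imwrite("pics/s4.png",cv2.resize(im[140:340,200:500],None,fx=2.6,fy=2.6,interpolation=cv2.INTER_CUBIC))
E
```

```text
t 8.3 pos [501.6 419.8 187.2] jaw ang 1.641 down [-0.008 -0.005 -1.   ] F [1.2 0.  0.4] op 60.0 q6 -1.04 qd 0.954
tool shift [176.7   1.9   2.9] turn [ 0.002 -0.008  0.005]
```

View pics/s4.png

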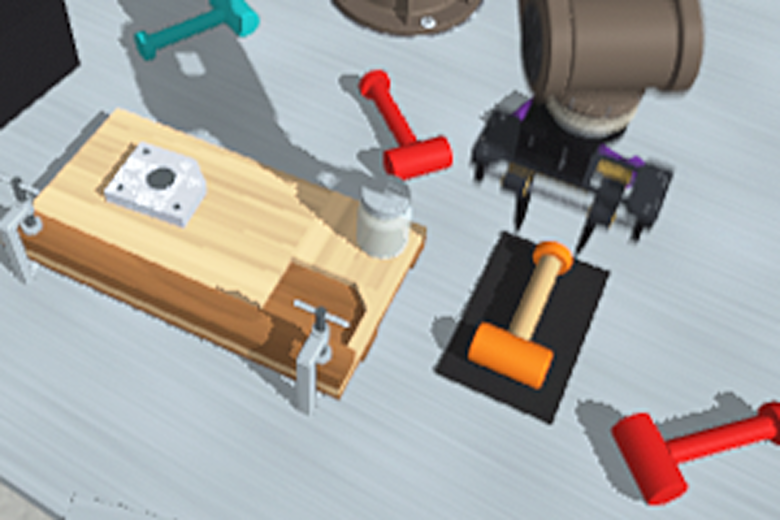

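The mallet lies on the mat: head at (510,355), butt at (552,257), clear of all mat edges. Next I turn to the plate. I'll push it along +y away from clamp A first, with both fingers spread along the jig's x. Then I push it against the fence, then +y into the pocket.

```bash
cat > gj.py <<'E'
from go import *
C,A=np.array([597,48.]),0.078
def w(x,y): return [C[0]+x*np.cos(A)-y*np.sin(A),C[1]+x*np.sin(A)+y*np.cos(A)]
s=sensors.state();R=Rt();d=s["eef_pos"][:2]-C
print("t",round(s["t"],2),"jig TCP",np.round([d[0]*np.cos(A)+d[1]*np.sin(A),-d[0]*np.sin(A)+d[1]*np.cos(A),s["eef_pos"][2]],1),"jaw rel %.3f"%(np.arctan2(R[1,1],R[0,1])-A),"tilt",R[:2,0].round(3),"F",s["ft_force"].round(1),"op",round(s["opening"]*95.1,1),"qd",abs(s["qvel"]).max().round(2))
if len(sys.argv)>4:
    a=[float(v) for v in sys.argv[1:]]; dp,wv=delta(w(a[0],a[1])+[a[2]],a[3]+A); print("world",np.round(w(a[0],a[1]),1),"tool shift",dp.round(1),"turn",wv.round(3))
E
python3 gj.py -30 -188 190 0
```

```text
t 8.35 jig TCP [-63.8 379.6 195.7] jaw rel 1.563 tilt [0.002 0.001] F [ 0.9 -0.4  7.2] op 60.1 qd 0.17
world [ 581.7 -141.8] tool shift [   5.2 -567.3   38.4] turn [ 1.563e+00  1.000e-03 -2.000e-03]
```

Emit:
{"method": "servo_tool", "body": {"steps": "0 -40 3 0 0 0 40; 0 -48 3 0 0 0 40; 0 -48 4 0 0 0 40; 0 -48 4 0 0 0 40; 0 -48 4 0 0 0 40; 0 -48 4 0 0 0 40; 0 -48 4 0 0 0 40; 0 -48 4 0 0 0 40"}}

```text
t: 9.15
eef_pos: [562.4, 41.8, 204.2]
tcp_rot: [0.34, 1.552, 0.419]
ft_force: [0.6, 1.4, -0.6]
opening: 0.423
```

```bash
python3 gj.py -30 -188 190 0
```

```text
t 9.15 jig TCP [-35.   -3.5 204.2] jaw rel 1.572 tilt [0.017 0.008] F [ 0.6  1.4 -0.6] op 40.2 qd 0.9
world [ 581.7 -141.8] tool shift [  13.1 -184.6    4.5] turn [ 1.572  0.009 -0.019]
```

Emit:
{"method": "servo_tool", "body": {"steps": "3 -45 1 0 0.009 -0.015 40; 3 -45 1 0 0 0 40; 3 -45 1 0 0 0 40; 3 -35 1 0 0 0 40; 0 -10 0 0.14 0 0 40; 0 0 0 0.14 0 0 40; 0 0 0 0.14 0 0 40; 0 0 0 0.14 0 0 40"}}

```text
t: 9.95
eef_pos: [580.5, -153.2, 197.6]
tcp_rot: [-0.095, 1.551, -0.602]
ft_force: [0.1, -0.1, 0.6]
opening: 0.424
```

Emit:
{"method": "servo_tool", "body": {"steps": "0 0 0 0.14 0 0 40; 0 0 0 0.14 0 0 40; 0 0 0 0.14 0 0 40; 0 0 0 0.14 0 0 40; 0 0 0 0.14 0 0 40; 0 0 0 0.14 0 0 40; 0 0 0 0.14 0 0 40; 0 0 0 0 0 0 40"}}

```text
t: 10.75
eef_pos: [580.2, -153.5, 202.5]
tcp_rot: [0.983, 1.545, -0.549]
ft_force: [-0.2, -0.1, -0.1]
opening: 0.42
```

```bash
python3 gj.py -30 -188 100 0
```

```text
t 10.75 jig TCP [ -32.5 -199.6  202.5] jaw rel -0.039 tilt [ 0.022 -0.013] F [-0.2 -0.1 -0.1] op 39.9 qd 0.11
world [ 581.7 -141.8] tool shift [102.3  -0.2 -13.1] turn [-0.039  0.015 -0.021]
```

Emit:
{"method": "servo_tool", "body": {"steps": "30 0 -8 -0.039 0.015 -0.021 40; 40 0 -4 0 0 0 40; 35 0 0 0 0 0 40; 20 0 0 0 0 0 40; 0 0 0 0 0 0 40; 0 0 0 0 0 0 40; 0 0 0 0 0 0 40; 0 0 0 0 0 0 40"}}

```text
t: 11.55
eef_pos: [582.9, -142.5, 80.0]
tcp_rot: [1.154, 1.561, -0.31]
ft_force: [0.3, 0.4, 0.6]
opening: 0.421
```

```bash
python3 gj.py -30 -185 45 0
```

```text
t 11.55 jig TCP [ -28.9 -188.9   80. ] jaw rel 0.029 tilt [ 0.009 -0.003] F [0.3 0.4 0.6] op 40.1 qd 0.02
world [ 581.5 -138.8] tool shift [34.9 -1.3 -4. ] turn [ 0.029  0.004 -0.009]
```

Emit:
{"method": "servo_tool", "body": {"steps": "15 -1 0 0.029 0.004 -0.009 40; 10 0 0 0 0 0 40; 6 0 0 0 0 0 40; 3 0 0 0 0 0 40; 0 0 0 0 0 0 40; 0 0 0 0 0 0 40; 0 0 0 0 0 0 40; 0 0 0 0 0 0 40"}}

```text
t: 12.35
eef_pos: [582.7, -143.0, 44.7]
tcp_rot: [1.243, 1.569, -0.251]
ft_force: [1.7, -0.1, -1.2]
opening: 0.421
```

```bash
python3 gj.py -30 -185 46 0; python3 - <<'E'
from h import *
im,d=read_camera("scene"); cv2.imwrite("pics/s5.png",cv2.resize(im[130:300,190:390],None,fx=3.5,fy=3.5,interpolation=cv2.INTER_CUBIC))
E
```

```text
t 12.35 jig TCP [ -29.1 -189.3   44.7] jaw rel -0.002 tilt [ 0.001 -0.   ] F [ 1.7 -0.1 -1.2] op 40.0 qd 0.0
world [ 581.5 -138.8] tool shift [-1.3 -0.9 -4.3] turn [-0.002  0.    -0.001]
```

View pics/s5.png

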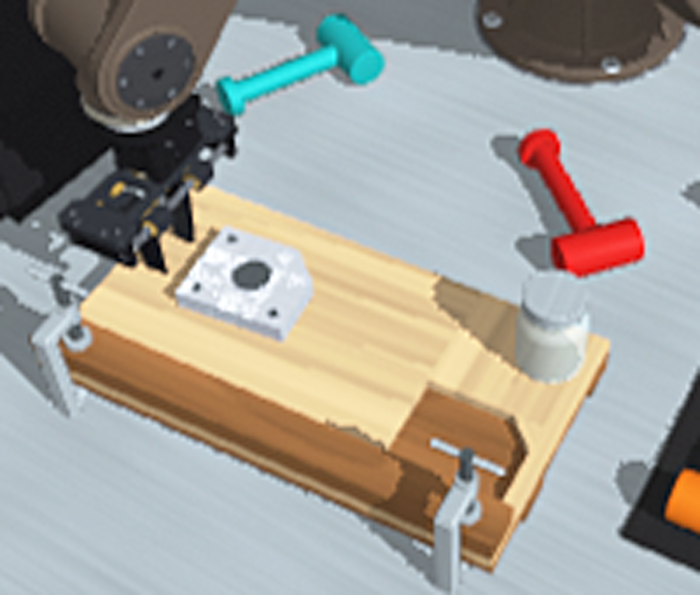

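The two fingers stand at (150,245) and (185,215) in the crop, just behind the plate's -y face and clear of clamp A. Pushing +y (tool -z).

Emit:
{"method": "servo_tool", "body": {"steps": "0 0 -12 0 0 0 40; 0 0 -12 0 0 0 40; 0 0 -12 0 0 0 40; 0 0 -15 0 0 0 40; 0 0 -15 0 0 0 40; 0 0 -15 0 0 0 40; 0 0 -12 0 0 0 40; 0 0 -8 0 0 0 40"}}

```text
t: 13.2
eef_pos: [574.3, -33.6, 45.1]
tcp_rot: [1.001, 1.568, -0.493]
ft_force: [0.3, -2.7, -0.8]
opening: 0.421
```

```bash
python3 gj.py -30 -70 46 0
```

```text
t 13.2 jig TCP [-29.  -79.5  45.1] jaw rel -0.001 tilt [ 0.003 -0.001] F [ 0.3 -2.7 -0.8] op 40.0 qd 0.15
world [572.5 -24.1] tool shift [-0.9 -1.  -9.5] turn [-0.001  0.002 -0.002]
```

Emit:
{"method": "servo_tool", "body": {"steps": "0 0 -5 0 0 0 40; 0 0 -3 0 0 0 40; 0 0 15 0 0 0 40; 0 0 10 0 0 0 40; -30 0 10 0 0 0 40; -45 0 0 0 0 0 40; -40 0 0 0 0 0 30; 0 0 0 0 0 0 20"}}

```text
t: 14.0
eef_pos: [576.1, -66.1, 163.1]
tcp_rot: [-1.931, 1.57, 2.855]
ft_force: [0.8, 0.1, -0.7]
opening: 0.309
```

```bash
python3 gj.py -105 -5 160 1.571; python3 - <<'E'
from plate import *
for n in("top","scene"):
    im,d=read_camera(n); cv2.imwrite(f"pics/{n}6.png",cv2.resize(im[115:275,210:410] if n=="top" else im[130:300,190:390],None,fx=3.5,fy=3.5,interpolation=cv2.INTER_CUBIC))
    ap,r=plate(n,im); print(n,ap.round(1).tolist(),r)
E
```

```text
t 14.0 jig TCP [ -29.7 -112.1  163.1] jaw rel -0.004 tilt [-0.001  0.   ] F [ 0.8  0.1 -0.7] op 29.4 qd 0.05
world [492.7  34.8] tool shift [   3.1  -75.7 -106.8] turn [-1.575e+00 -1.000e-03  0.000e+00]
top [[17.700000762939453, -58.099998474121094], [19.0, 51.79999923706055], [-45.5, 52.79999923706055], [-74.19999694824219, 23.899999618530273], [-74.5, -44.5], [-44.20000076293945, -57.79999923706055]] ((-27.120403289794922, -2.775775909423828), (98.14151763916016, 114.80070495605469), 0.24714618921279907)
scene [[-69.5999984741211, -56.599998474121094], [15.399999618530273, -58.70000076293945], [28.600000381469727, -49.29999923706055], [27.399999618530273, 60.400001525878906], [-28.0, 60.5], [-70.5999984741211, 24.200000762939453]] ((-20.637977600097656, 0.6952934265136719), (105.29324340820312, 120.22528839111328), 0.18625277280807495)
```

View pics/scene6.png

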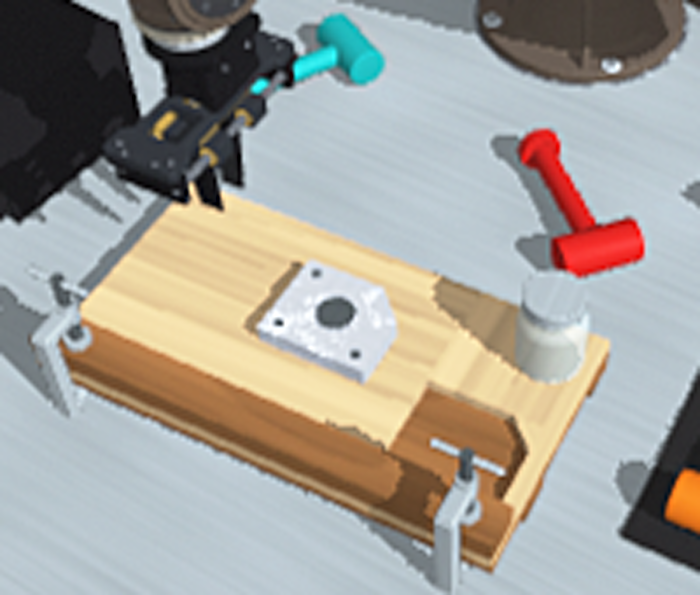

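View pics/top6.png

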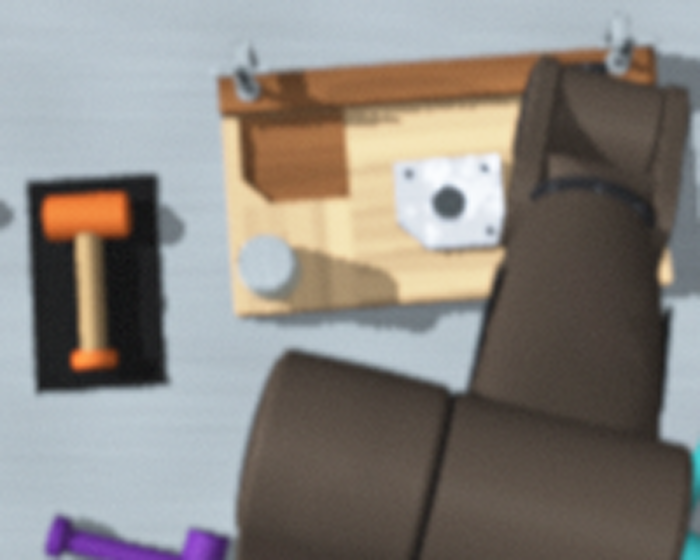

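The plate at (330,318) in the scene crop is now square to the jig, centred at about jig (-28,-3). In the top view the mallet lies inside the mat. Now the fingers go behind the plate's -x face.

Emit:
{"method": "servo_tool", "body": {"steps": "0 -25 -35 0 0 0 20; 0 -28 -38 0 0 0 20; 0 -23 -34 0 0 0 20; 0 0 0 -0.14 0 0 20; 0 0 0 -0.14 0 0 20; 0 0 0 -0.14 0 0 20; 0 0 0 -0.14 0 0 20; 0 0 0 -0.14 0 0 20"}}

```text
t: 14.9
eef_pos: [482.3, 35.4, 148.1]
tcp_rot: [-2.5, 1.545, 3.003]
ft_force: [-0.0, -0.6, 0.1]
opening: 0.211
```

Emit:
{"method": "servo_tool", "body": {"steps": "0 0 0 -0.14 0 0 20; 0 0 0 -0.14 0 0 20; 0 0 0 -0.14 0 0 20; 0 0 0 -0.14 0 0 20; 0 0 0 -0.14 0 0 20; 0 0 0 -0.14 0 0 20; 0 0 0 0 0 0 20; 0 0 0 0 0 0 20"}}

```text
t: 15.7
eef_pos: [477.3, 32.3, 136.7]
tcp_rot: [2.926, 1.524, 3.017]
ft_force: [0.2, 0.5, -0.0]
opening: 0.212
```

```bash
python3 gj.py -102 -5 45 1.571
```

```text
t 15.7 jig TCP [-120.6   -6.3  136.7] jaw rel 1.583 tilt [-0.046  0.006] F [ 0.2  0.5 -0. ] op 20.2 qd 0.02
world [495.7  35.1] tool shift [90.8  0.2 22.8] turn [ 0.013 -0.046 -0.01 ]
```

Emit:
{"method": "servo_tool", "body": {"steps": "10 0 20 0.013 -0.046 -0.01 20; 25 0 0 0 0 0 20; 25 0 0 0 0 0 20; 10 0 0 0 0 0 20; 0 0 0 0 0 0 20; 0 0 0 0 0 0 20; 0 0 0 0 0 0 20; 0 0 0 0 0 0 20"}}

```text
t: 16.5
eef_pos: [497.7, 33.3, 63.6]
tcp_rot: [-0.229, 1.569, -0.173]
ft_force: [-0.7, 0.8, 0.2]
opening: 0.21
```

```bash
python3 gj.py -102 -5 45 1.571
```

```text
t 16.5 jig TCP [-100.2   -7.    63.6] jaw rel 1.549 tilt [ 0.001 -0.   ] F [-0.7  0.8  0.2] op 20.0 qd 0.01
world [495.7  35.1] tool shift [18.6  1.9 -1.9] turn [-0.022  0.001  0.   ]
```

Emit:
{"method": "servo_tool", "body": {"steps": "10 2 0 -0.022 0 0 20; 6 0 0 0 0 0 20; 3 0 0 0 0 0 20; 0 0 0 0 0 0 20; 0 0 8 0 0 0 20; 0 0 12 0 0 0 20; 0 0 12 0 0 0 20; 0 0 10 0 0 0 20"}}

```text
t: 17.3
eef_pos: [540.6, 39.1, 44.1]
tcp_rot: [-3.085, 1.569, -3.006]
ft_force: [-5.3, -0.4, 3.6]
opening: 0.208
```

```bash
python3 gj.py -17 -5 45 1.571
```

```text
t 17.3 jig TCP [-56.9  -4.5  44.1] jaw rel 1.572 tilt [-0.002 -0.   ] F [-5.3 -0.4  3.6] op 19.8 qd 0.26
world [580.4  41.7] tool shift [-1.  -0.5 39.9] turn [ 0.001 -0.002  0.   ]
```

Emit:
{"method": "servo_tool", "body": {"steps": "0 0 8 0 0 0 20; 0 0 8 0 0 0 20; 0 0 7 0 0 0 20; 0 0 5 0 0 0 20; 0 0 4 0 0 0 20; 0 0 2 0 0 0 20; 0 0 0 0 0 0 20; 0 0 0 0 0 0 20"}}

```text
t: 18.1
eef_pos: [576.4, 42.3, 44.2]
tcp_rot: [3.098, 1.561, -3.106]
ft_force: [-5.0, -1.1, 3.0]
opening: 0.211
```

```bash
python3 gj.py -17 -5 45 1.571
```

```text
t 18.1 jig TCP [-21.   -4.1  44.2] jaw rel 1.573 tilt [-0.01 -0.  ] F [-5.  -1.1  3. ] op 20.0 qd 0.01
world [580.4  41.7] tool shift [-0.9 -0.9  4. ] turn [ 0.002 -0.01  -0.   ]
```

Emit:
{"method": "servo_tool", "body": {"steps": "0 0 2 0 -0.005 0 20; 0 0 1 0 0 0 20; 0 0 0 0 0 0 20; 0 0 0 0 0 0 20; 0 0 0 0 0 0 20; 0 0 0 0 0 0 20; 0 0 0 0 0 0 20; 0 0 0 0 0 0 20"}}

```text
t: 18.9
eef_pos: [577.6, 42.4, 44.1]
tcp_rot: [3.072, 1.562, -3.131]
ft_force: [-4.1, -0.7, 2.3]
opening: 0.214
```

```bash
python3 gj.py -17 -5 45 1.571; python3 - <<'E'
from h import *
im,d=read_camera("scene"); cv2.imwrite("pics/s7.png",cv2.resize(im[180:290,230:360],None,fx=6,fy=5,interpolation=cv2.INTER_CUBIC))
E
```

```text
t 18.9 jig TCP [-19.8  -4.1  44.1] jaw rel 1.573 tilt [-0.009 -0.   ] F [-4.1 -0.7  2.3] op 20.3 qd 0.0
world [580.4  41.7] tool shift [-0.9 -0.9  2.8] turn [ 0.002 -0.009 -0.001]
```

View pics/s7.png

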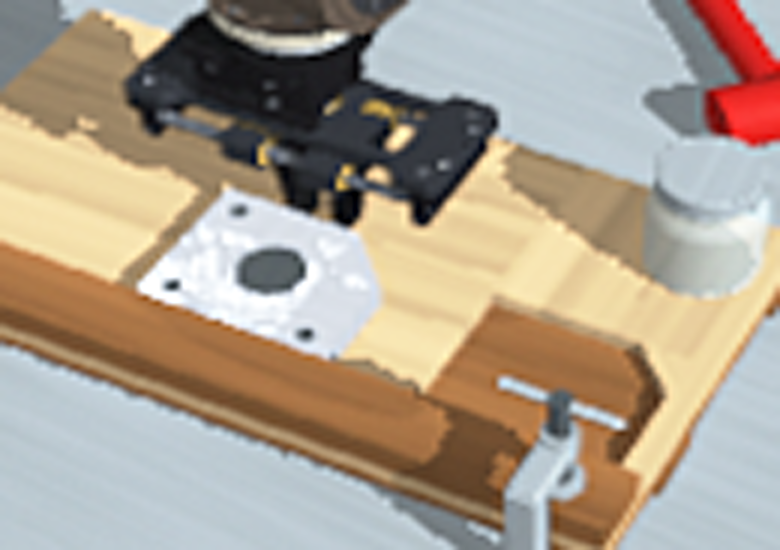

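The plate's +x edge, from (140,290) to (335,355), lies at or almost at the fence face. I'll creep on until the force shows contact.

Emit:
{"method": "servo_tool", "body": {"steps": "0 0 2 0 -0.005 0 20; 0 0 1 0 0 0 20; 0 0 1 0 0 0 20; 0 0 1 0 0 0 20; 0 0 0 0 0 0 20; 0 0 0 0 0 0 20; 0 0 0 0 0 0 20; 0 0 0 0 0 0 20"}}

```text
t: 19.75
eef_pos: [577.5, 42.4, 44.2]
tcp_rot: [3.071, 1.555, -3.132]
ft_force: [-4.0, -0.9, 2.6]
opening: 0.211
```

```bash
python3 gj.py -17 -5 45 1.571
```

```text
t 19.75 jig TCP [-19.9  -4.   44.2] jaw rel 1.573 tilt [-0.015 -0.   ] F [-4.  -0.9  2.6] op 20.0 qd 0.0
world [580.4  41.7] tool shift [-0.9 -1.   2.8] turn [ 0.002 -0.015 -0.001]
```

Emit:
{"method": "servo_tool", "body": {"steps": "0 0 5 0 -0.015 0 20; 0 0 5 0 -0.015 0 20; 0 0 5 0 0 0 20; 0 0 5 0 0 0 20; 0 0 5 0 0 0 20; 0 0 0 0 0 0 20; 0 0 0 0 0 0 20; 0 0 0 0 0 0 20"}}

```text
t: 20.55
eef_pos: [577.1, 42.4, 44.4]
tcp_rot: [3.061, 1.528, -3.14]
ft_force: [-4.4, -0.8, 1.2]
opening: 0.213
```

```bash
python3 gj.py -17 -5 45 1.571
```

```text
t 20.55 jig TCP [-20.2  -4.   44.4] jaw rel 1.575 tilt [-0.043 -0.   ] F [-4.4 -0.8  1.2] op 20.3 qd 0.0
world [580.4  41.7] tool shift [-0.8 -1.   3.2] turn [ 0.004 -0.042 -0.003]
```

Force and position no longer advance (TCP x = -20, so the face is at about -7), so the plate is against the fence. I'll back off, rise and look.

Emit:
{"method": "servo_tool", "body": {"steps": "0 0 -15 0 -0.03 0 20; 0 0 -15 0 0 0 20; -20 0 -10 0 0 0 30; -40 0 0 0 0 0 40; -40 0 0 0 0 0 40; -20 0 0 0 0 0 40; 0 0 0 0 0 0 40; 0 0 0 0 0 0 40"}}

```text
t: 21.35
eef_pos: [543.0, 39.0, 169.0]
tcp_rot: [0.719, 1.567, 0.802]
ft_force: [-0.5, 0.2, -0.6]
opening: 0.421
```

```bash
python3 gj.py 37 -97 160 0; python3 - <<'E'
from plate import *
for n in("top","scene"):
    im,d=read_camera(n); cv2.imwrite(f"pics/{n}8.png",cv2.resize(im[115:275,210:410] if n=="top" else im[180:290,230:360],None,fx=3.5 if n=="top" else 6,fy=3.5 if n=="top" else 5,interpolation=cv2.INTER_CUBIC))
    ap,r=plate(n,im); print(n,ap.round(1).tolist(),r)
E
```

```text
t 21.35 jig TCP [-54.6  -4.8 169. ] jaw rel 1.576 tilt [0.002 0.003] F [-0.5  0.2 -0.6] op 40.0 qd 0.02
world [641.4 -45.8] tool shift [  9.  -92.7  91.1] turn [ 1.576  0.    -0.004]
top [[-49.29999923706055, 179.8000030517578], [-46.900001525878906, 200.60000610351562], [-62.0, 219.6999969482422], [-86.5999984741211, 222.1999969482422], [-105.80000305175781, 208.0], [-104.0, 183.3000030517578], [-90.5, 167.89999389648438], [-62.29999923706055, 165.10000610351562]] ((-76.6679458618164, 193.37838745117188), (58.063743591308594, 60.249114990234375), 86.2031478881836)
scene [[-3.5, -57.599998474121094], [82.4000015258789, -52.79999923706055], [77.19999694824219, 61.29999923706055], [36.400001525878906, 61.099998474121094], [-6.800000190734863, 22.899999618530273]] ((37.58881378173828, 1.4000396728515625), (91.45985412597656, 119.91730499267578), 0.502518892288208)
```

View pics/scene8.png

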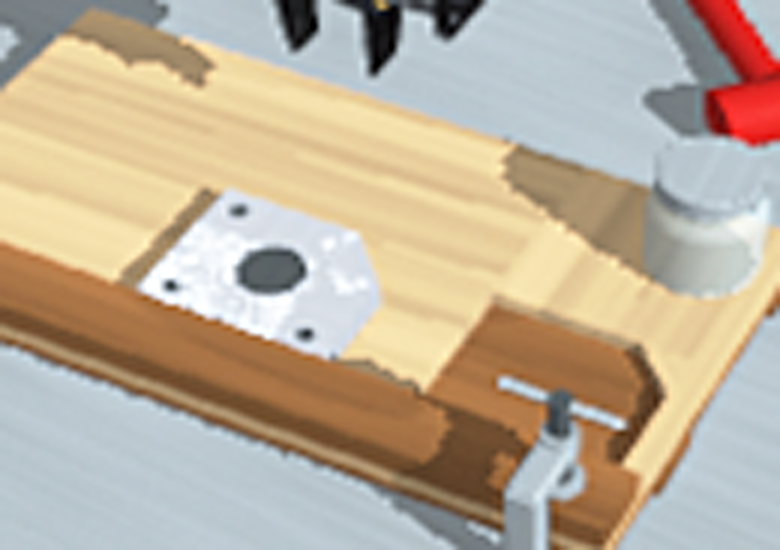

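The plate lies along the fence, its far edge hidden just behind the fence top between (140,290) and (335,355). It is still square. Now behind its -y face.

Emit:
{"method": "servo_tool", "body": {"steps": "0 -31 30 0 0 0 40; 0 -31 30 0 0 0 40; 0 -31 31 0 0 0 40; 0 0 0 0.14 0 0 40; 0 0 0 0.14 0 0 40; 0 0 0 0.14 0 0 40; 0 0 0 0.14 0 0 40; 0 0 0 0.14 0 0 40"}}

```text
t: 22.25
eef_pos: [642.5, -49.7, 153.4]
tcp_rot: [-2.843, 1.554, 2.799]
ft_force: [-0.4, 0.4, -0.2]
opening: 0.422
```

Emit:
{"method": "servo_tool", "body": {"steps": "0 0 0 0.14 0 0 40; 0 0 0 0.14 0 0 40; 0 0 0 0.14 0 0 40; 0 0 0 0.14 0 0 40; 0 0 0 0.14 0 0 40; 0 0 0 0.14 0 0 40; 0 0 0 0 0 0 40; 0 0 0 0 0 0 40"}}

```text
t: 23.05
eef_pos: [639.9, -49.3, 139.0]
tcp_rot: [-1.891, 1.536, 2.877]
ft_force: [-0.9, -0.9, 0.2]
opening: 0.423
```

```bash
python3 gj.py 37 -97 100 0
```

```text
t 23.05 jig TCP [  35.1 -100.4  139. ] jaw rel -0.023 tilt [-0.033  0.009] F [-0.9 -0.9  0.2] op 40.2 qd 0.02
world [641.4 -45.8] tool shift [39.   3.1 -3. ] turn [-0.023 -0.011  0.033]
```

Emit:
{"method": "servo_tool", "body": {"steps": "15 2 -3 -0.023 -0.011 0.033 40; 25 0 0 0 0 0 40; 20 0 0 0 0 0 40; 10 0 0 0 0 0 40; 0 0 0 0 0 0 40; 0 0 0 0 0 0 40; 0 0 0 0 0 0 40; 0 0 0 0 0 0 40"}}

```text
t: 23.85
eef_pos: [642.1, -46.2, 66.3]
tcp_rot: [1.416, 1.569, -0.056]
ft_force: [-0.0, -0.0, -0.2]
opening: 0.421
```

```bash
python3 gj.py 37 -97 45 0
```

```text
t 23.85 jig TCP [ 37.6 -97.4  66.3] jaw rel 0.021 tilt [ 0.002 -0.   ] F [-0.  -0.  -0.2] op 40.1 qd 0.01
world [641.4 -45.8] tool shift [21.3 -0.6 -0.4] turn [ 0.021  0.    -0.002]
```

Emit:
{"method": "servo_tool", "body": {"steps": "12 -1 0 0.021 0 0 40; 7 0 0 0 0 0 40; 2 0 0 0 0 0 40; 0 0 -10 0 0 0 40; 0 0 -15 0 0 0 40; 0 0 -12 0 0 0 40; 0 0 -12 0 0 0 40; 0 0 -12 0 0 0 40"}}

```text
t: 24.65
eef_pos: [635.8, 18.1, 44.3]
tcp_rot: [0.966, 1.568, -0.528]
ft_force: [-0.7, -2.8, -1.7]
opening: 0.419
```

```bash
python3 gj.py 37 25 45 0
```

```text
t 24.65 jig TCP [ 36.4 -32.8  44.3] jaw rel -0.001 tilt [ 0.003 -0.002] F [-0.7 -2.8 -1.7] op 39.9 qd 0.21
world [631.9  75.8] tool shift [ -0.8   0.5 -57.8] turn [-0.001  0.002 -0.002]
```

Emit:
{"method": "servo_tool", "body": {"steps": "0 0 -10 0 0 0 40; 0 0 -10 0 0 0 40; 0 0 -10 0 0 0 40; 0 0 -10 0 0 0 40; 0 0 -8 0 0 0 40; 0 0 -5 0 0 0 40; 0 0 0 0 0 0 40; 0 0 0 0 0 0 40"}}

```text
t: 25.45
eef_pos: [631.3, 78.1, 44.6]
tcp_rot: [1.084, 1.567, -0.408]
ft_force: [-0.7, -2.8, -0.1]
opening: 0.418
```

```bash
python3 gj.py 37 25 45 0;  python3 - <<'E'
from h import *
im,d=read_camera("scene"); cv2.imwrite("pics/s9.png",cv2.resize(im[180:290,230:360],None,fx=6,fy=5,interpolation=cv2.INTER_CUBIC))
E
```

```text
t 25.45 jig TCP [36.5 27.4 44.6] jaw rel 0.001 tilt [ 0.003 -0.001] F [-0.7 -2.8 -0.1] op 39.8 qd 0.0
world [631.9  75.8] tool shift [-0.4  0.5  2.4] turn [ 0.001  0.002 -0.003]
```

View pics/s9.png

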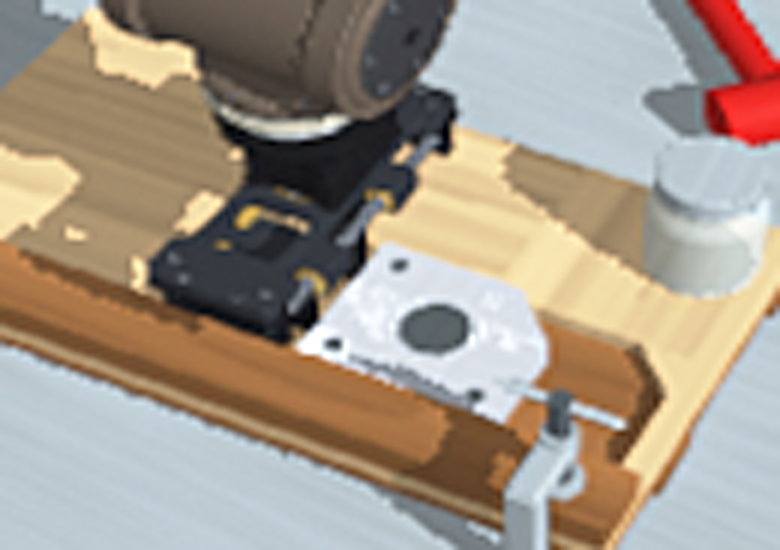

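The plate at (430,325) sits square along the fence with its leading edge over the pocket. Continuing +y.

Emit:
{"method": "servo_tool", "body": {"steps": "0 0 -8 0 0 0 40; 0 0 -8 0 0 0 40; 0 0 -8 0 0 0 40; 0 0 -8 0 0 0 40; 0 0 -8 0 0 0 40; 0 0 -6 0 0 0 40; 0 0 0 0 0 0 40; 0 0 0 0 0 0 40"}}

```text
t: 26.3
eef_pos: [628.5, 121.4, 46.1]
tcp_rot: [0.753, 1.565, -0.742]
ft_force: [0.4, -0.4, 1.1]
opening: 0.42
```

```bash
python3 gj.py 37 88 45 0;  python3 - <<'E'
from h import *
im,d=read_camera("scene"); cv2.imwrite("pics/s10.png",cv2.resize(im[180:290,230:360],None,fx=6,fy=5,interpolation=cv2.INTER_CUBIC))
E
```

```text
t 26.3 jig TCP [37.1 70.7 46.1] jaw rel -0.002 tilt [ 0.004 -0.004] F [ 0.4 -0.4  1.1] op 39.9 qd 0.01
world [627.  138.6] tool shift [  1.   -0.1 -17.3] turn [-0.002  0.004 -0.004]
```

View pics/s10.png

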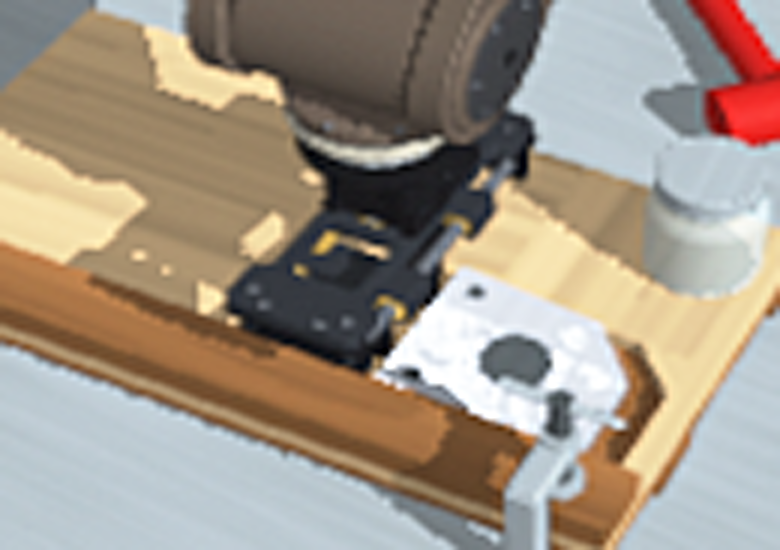

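Emit:
{"method": "servo_tool", "body": {"steps": "0 0 -5 0 0 0 40; 0 0 -5 0 0 0 40; 0 0 -5 0 0 0 40; 0 0 -5 0 0 0 40; 0 0 -5 0 0 0 40; 0 0 -5 0 0 0 40; 0 0 0 0 0 0 40; 0 0 0 0 0 0 40"}}

```text
t: 27.15
eef_pos: [627.4, 142.4, 45.6]
tcp_rot: [0.123, 1.552, -1.369]
ft_force: [0.4, 0.2, 0.2]
opening: 0.418
```

```bash
python3 gj.py 37 88 45 0;  python3 - <<'E'
from h import *
im,d=read_camera("scene"); cv2.imwrite("pics/s11.png",cv2.resize(im[180:290,230:360],None,fx=6,fy=5,interpolation=cv2.INTER_CUBIC))
E
```

```text
t 27.15 jig TCP [37.7 91.7 45.6] jaw rel 0.000 tilt [ 0.004 -0.019] F [0.4 0.2 0.2] op 39.8 qd 0.01
world [627.  138.6] tool shift [ 0.7 -0.7  3.7] turn [ 0.     0.019 -0.002]
```

View pics/s11.png

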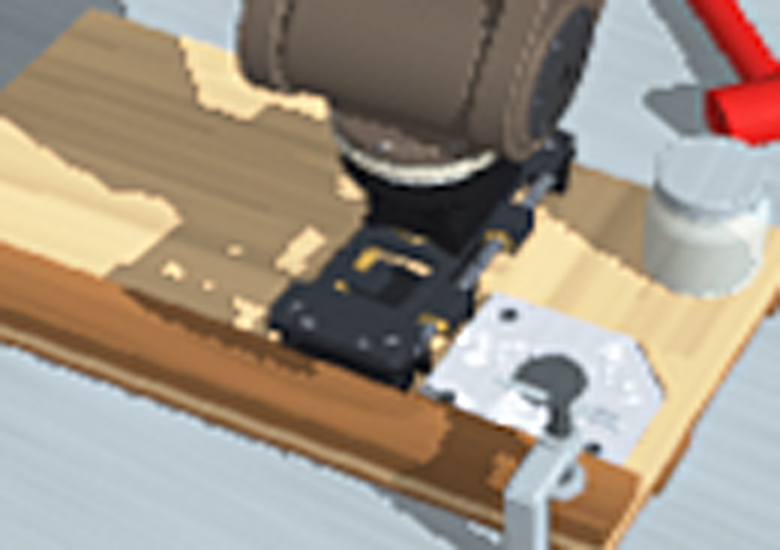

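The plate fills the pocket, with its clipped corner at (655,385) matching the pocket's, and the force is zero. I'll back off and measure whether it is fully home.

Emit:
{"method": "servo_tool", "body": {"steps": "0 0 15 0 0.019 0 40; 0 0 20 0 0 0 40; -20 0 20 0 0 0 30; -45 0 0 0 0 0 10; -45 0 0 0 0 0 0; -20 0 30 0 0 0 0; 0 0 30 0 0 0 0; 0 0 0 0 0 0 0"}}

```text
t: 28.0
eef_pos: [636.9, 31.6, 181.5]
tcp_rot: [2.292, 1.563, 0.805]
ft_force: [0.3, 1.0, -0.4]
opening: 0.013
```

```bash
cat > chk.py <<'E'
from plate import *
import sys
k=sys.argv[1]
for n in("scene","top"):
    Ds=[]
    for _ in range(3): im,d=read_camera(n); Ds.append(d)
    d=np.median(Ds,0); P=cloud(n,d); j=tojig(P,C,A)
    x0,y0,w,h=(230,180,130,110) if n=="scene" else (250,120,120,90)
    cv2.imwrite(f"pics/{n}_{k}.png",cv2.resize(im[y0:y0+h,x0:x0+w],None,fx=6,fy=5,interpolation=cv2.INTER_CUBIC))
    dk=(j[...,0]>-40)&(j[...,0]<60)&(j[...,1]>20)&(j[...,1]<85)
    dk&=abs(P[...,2]-39)<8
    pl=(j[...,0]>0)&(j[...,0]<70)&(j[...,1]>112)&(j[...,1]<200)&(abs(P[...,2]-50)<22)
    for nm,m in(("deck",dk),("plate",pl)):
        if m.sum()<30: print(n,nm,"few");continue
        q=np.c_[j[m],P[m][:,2]]; B=np.c_[q[:,0]-37,q[:,1]-157,np.ones(len(q))]
        for _ in range(3):
            p,*_r=np.linalg.lstsq(B,q[:,2],rcond=None); r=q[:,2]-B@p; g=abs(r)<2.5*r.std()+.1; q,B=q[g],B[g]
        print(n,nm,len(q),"z at pocket mid %.1f mean z %.1f slope x %.4f y %.4f"%(p[2],q[:,2].mean(),p[0],p[1]))
E
python3 gj.py 37 157 100 0; python3 chk.py a
```

```text
t 28.0 jig TCP [ 38.5 -19.4 181.5] jaw rel 0.006 tilt [0.005 0.006] F [ 0.3  1.  -0.4] op 1.2 qd 0.05
world [621.7 207.4] tool shift [  82.4   -0.9 -176. ] turn [ 0.006 -0.005 -0.006]
scene deck 526 z at pocket mid 38.2 mean z 38.5 slope x -0.0009 y -0.0023
scene plate 491 z at pocket mid 46.6 mean z 46.6 slope x 0.0006 y -0.0026
top deck 240 z at pocket mid 38.8 mean z 39.2 slope x -0.0031 y -0.0037
top plate 440 z at pocket mid 47.2 mean z 47.2 slope x -0.0077 y 0.0094
```

View pics/scene_a.png

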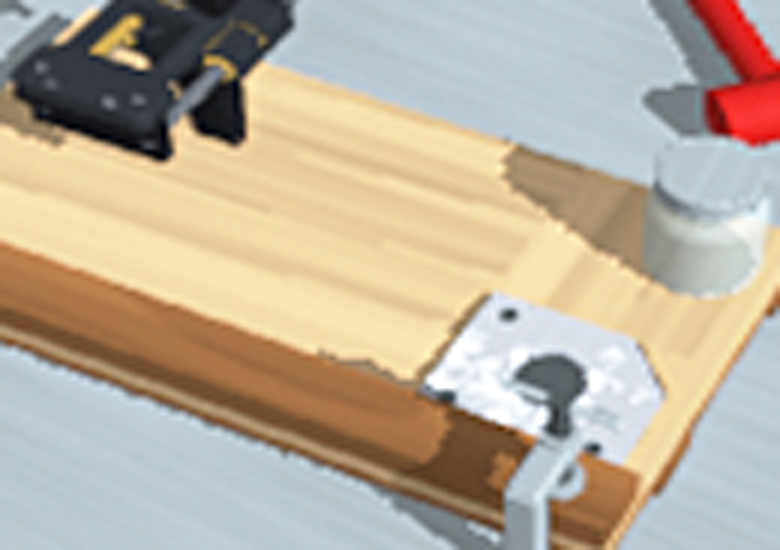

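View pics/top_a.png

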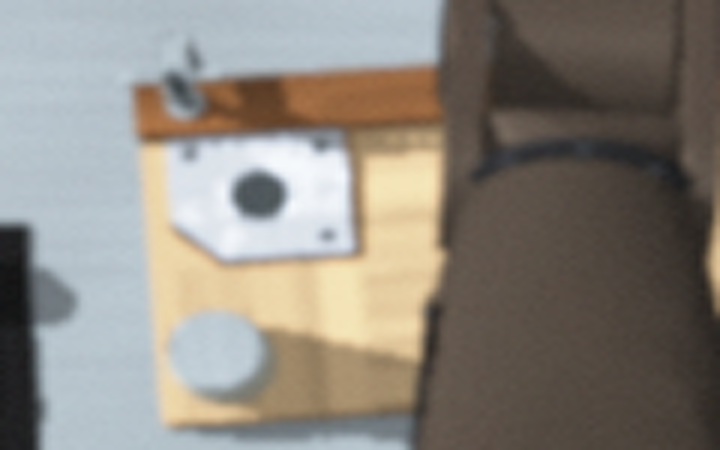

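Both views put the plate's top 8.4 mm above the deck (8 nominal). The slope is below 0.003 in the scene view and below 0.01 in the noisier top view, so no press is needed. Last, a check of the jar and the mallet.

```bash
python3 - <<'E'
from plate import *
im,d=read_camera("top"); P=cloud("top",d); j=tojig(P,C,A)
s=(P[...,2]>115)&(P[...,2]<150)&(j[...,0]<-40)&(j[...,0]>-150)&(j[...,1]>120)&(j[...,1]<240); q=j[s]; print("jar now",len(q),q.mean(0).round(1),"before [-83.0 188.0]")
W=cv2.resize(im,None,fx=4,fy=4,interpolation=cv2.INTER_CUBIC);h=cv2.cvtColor(W,cv2.COLOR_BGR2HSV)
m=((h[...,0]>3)&(h[...,0]<16)&(h[...,1]>175)&(h[...,2]>120)).astype(np.uint8)
m[:,:800]=0;m[:,1060:]=0
ys,xs=np.where(cv2.morphologyEx(m,cv2.MORPH_OPEN,np.ones((7,7)))>0)
X=ray("top",(np.c_[xs,ys]+.5)/4-.5,27); print("mallet extents",X.min(0).round(),X.max(0).round(),"mat x 380..600 y 346..495")
cv2.imwrite("pics/t12.png",cv2.resize(im[150:240,200:320],None,fx=6,fy=6,interpolation=cv2.INTER_CUBIC))
E
```

```text
jar now 207 [-82.9 188. ] before [-83.0 188.0]
mallet extents [396. 384.  27.] [585. 474.  27.] mat x 380..600 y 346..495
```

View pics/t12.png

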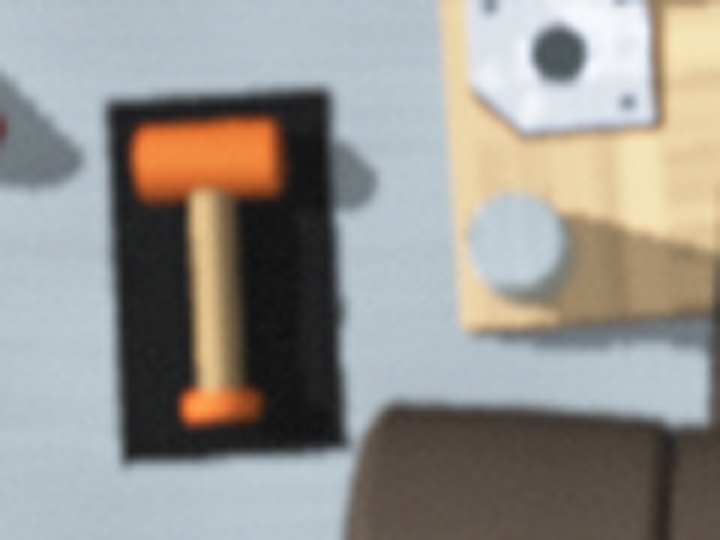

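The mallet, with its head at (208,158) and butt at (222,405), lies wholly inside the mat. The jar at (520,243) has not moved and the plate is in the pocket. Handing in.

```bash
python3 -c "
from cell import order; print(order.job_done())"
```

```text
the job is handed in; nothing more can be done
None
```

The job is handed in at about 28.5 s of the 72 s allowed. I laid the orange mallet on the rubber mat first. Then I slid the plate along the deck: +y clear of clamp A, +x against the fence, and +y along the fence until it dropped into the pocket.

**Last checks**
- **Plate:** its top is 8.4 mm above the deck in both cameras, against 8 mm nominal, so I did not press it down. The views disagree slightly on tilt: under 0.003 in the scene view, up to 0.009 in the noisier top view, or about 1 mm over the plate.
- **Jar:** it stayed within 0.1 mm of where it started.
- **Mallet:** it lies wholly inside the mat.
- **Arm:** it stood clear, 180 mm above the bench, touching nothing. The largest wrist force I read was about 7 N.

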